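# Drift the strap into line and bolt it down

### The arm

A 7-joint arm with a two-finger parallel gripper is mounted at the origin on a cart in front of the work surface, level with it; the furniture and walls round the work are solid. World frame = base frame: x ahead of the robot, y to its left, z up, the work surface at z = 0. Lengths are in m, angles in rad, forces in N, time in s.
With the tool pointing down it reaches from about 0.425 to 0.875 m from the base axis. Payload 9.9 kg.
Tool frame: the origin (TCP) lies between the finger pads; the fingertips stand 19 mm ahead of it and the grasp point (between the pads) is the TCP; z points along the fingers, y is the direction in which the jaws open and shut (so a half turn about z gives the same grasp; the last joint's range is limited). The gripper opens to 85 mm and grips with 20 to 120 N. Pads are 22 mm wide; open, the fingers measure 114 mm over their backs; the gripper's body (76 mm by 85 mm) begins 54 mm behind the grasp point. The pads swing forward as they close: fully open they stand 13 mm farther back than shut.
Start: joints at [1.249, 0.576, 0.025, 1.437, -0.015, 1.129, -0.057], TCP at [0.159, -0.656, 0.227] pointing down, gripper open.
Joint ranges: [-2.76, 2.76], [-0.34, 2.15], [-1.52, 1.57], [0.19, 2.46], [-1.09, 4.23], [0.17, 1.99], [-2.82, 2.82]. Speed limits (rad/s): [2.22, 2.22, 3.01, 3.01, 3.14, 3.14, 3.14].

### API

Orientations are given as a unit quaternion [x, y, z, w].
In Python, from cell import get_obs, snapshot, camera_info, sign_off gives the robot as it stands. The module is installed in compiled form; this text tells all that it offers.
- The arm moves only by the tool send_rows, never from a script. Its argument "increments" is a list of rows, each a list of 7 numbers: the finger opening in mm, from 0 to 85.4, then the shift along the tool's x, y, z in mm, then the turn, a rotation vector about the tool's x, y, z in degrees. In form: [[gripper, tx, ty, tz, wx, wy, wz], ...]. A call has 1 to 8 rows; each row shifts and turns the pose as measured when the row begins, along the tool's axes as they then stand; what a row does not reach is not made up. A row lasts 1/12 s, in which the tool goes at most 41.7 mm and 7.16 degrees, less where a joint would pass 70% of its speed; a pose out of reach is approached as far as the arm can. A call is refused whole if a number of a shift passes 41.7 or a number of a turn 7.16, either way. A call with a gripper value outside its range is refused whole. The fingers move at their own pace and stop on an object; "force" is the grip in N (left out, the last holds). Time passes only in rows, so rows that do not move let the fingers close. It gives the time, the measured TCP pose, the force and the opening at its end, in the units of the state.
- get_obs(): the state, without advancing time (a new reading comes with each control period).
- snapshot(name): name is "scene" or "top" or "wrist"; returns (picture, depth): 384x512x3 uint8, red, green, blue; 384x512 float32, m along the optical axis (not along the pixel's ray), 0 where there is no reading.
- camera_info(name): a dict with "fov_y" (degrees; the focal length in pixels is half the picture's height over the tangent of half this angle, whatever the lens; pixels are square), "cx", "cy" (the principal point, pixels), "k1" (the pictures are not rectified: a ray, as slopes to the right and down, at radius r is drawn at 1 + k1 r^2 times it, then the intrinsics apply), "R" (3x3) and "t" (3): a world point X has camera coordinates R X + t; the wrist camera has in their place "mount" (4x4, takes a point from camera to tool coordinates, whose origin is the TCP and whose axes are the flange's). Camera axes: x right, y down, z forward; pixel columns grow to the right and rows downward; lengths in m; the calibration is good to about 2 mm. A picture is of the moment at which its call begins: read the wrist's pose just before it. camera_info takes no time and is no camera call.
- sign_off(): hands the job in, once; it reports no verdict.
The state is a dict: "t": time; "joint_positions": joint angles; "qvel": joint speeds; "joint_torque": joint torques, N m; "eef_pos": TCP position; "orientation": TCP orientation; "wrist_force": force on the tool from outside, world axes, zero at the start; "moment": the same for the moment, N m; "gripper_width": opening from 0.0 (shut) to 1.0 (fully open).
Only numpy, scipy, OpenCV 4.12 (cv2) and the standard library are available. Lean on these libraries where they do the work, as an engineer would, in place of code of your own. Each camera call takes 0.05 s, during which the arm holds its last target.

### The job

The steel strap on the stand foot has swung on its pivot so that its bolt hole no longer lines up with the hole in the foot. Work the tapered drift from the wooden tool block down through both holes so that the drift itself (not your fingers) draws the strap into line, down until its tip bottoms on the stop in the bore, and hold it pressed there for a moment with at least 18 N but never more than 60 N; then put the drift back upright in a socket of the block. Then swap in the bolt, never pressing over 60 N, through strap and foot until its flange sits flush on the strap; leave the film can, pliers and screwdriver alone.

Things in the scene. Friction and masses are not known exactly. Their poses are not given: they have to be found in the camera images.
- foot: Fixed grey steel foot block, 70 (x) x 170 (y) x 46 mm high, with two low ears (12 mm high) on each long side. Origin: centre of its underside on the bench. It stands anywhere on the right of the bench and at any small yaw. Pivot screw of the strap on its centre line at y = +50 mm (head up to 66 mm above the bench); bolt hole on its centre line at y = -50 mm.
- foot_hole (a point): Centre of the mouth of the foot's bolt hole, in the top face of the foot (46 mm above the bench, plane of the strap's underside). Hole 14 mm wide, chamfered 1.5 mm, vertical. A fixed stop deep in it, unseen, halts the drift's tip somewhere 37 to 53 mm below the strap's top: the depth differs each time and must be felt. The bolt does not reach it. Axes as the foot.
- strap (a joint): Swing of the strap about its vertical pivot, rad; 0 = holes in line, positive = anticlockwise from above. Starts between 0.045 and 0.065, so the strap's hole is 4.5 to 6.5 mm off to the foot's +x. The pivot is stiff: about 7 N sideways at the hole moves the strap, and it stays where it is left.
- strap_hole (a point): Centre of the mouth of the strap's bolt hole, in the strap's top face (56 mm above the bench). The strap is a bare steel bar 44 mm wide, 140 mm long, 10 mm thick, flat on the foot; its hole is 14 mm wide with a 1.5 mm chamfer, 100 mm from the pivot.
- tool_block: Fixed wooden block, 56 (x) x 140 (y) x 58 mm high, on the left of the bench. Origin: centre of its underside. Two equal vertical through sockets, 16 mm wide, 80 mm apart; drift and bolt each stand in one, at random which.
- socket_a (a point): Centre of the mouth of the block's socket at its +y end (block top, 58 mm above the bench).
- socket_b (a point): Centre of the mouth of the block's socket at its -y end (block top, 58 mm above the bench).
- drift: Loose steel drift, round about its z axis, tip down in a socket. Origin: centre of its shoulder plane, the underside of a 25 mm wide, 6 mm thick collar that rests on the block (bottomed in the foot: 1 to 17 mm above the strap). Above: dark handle, 18 mm wide, 6 to 56 mm up. Below: 13 mm parallel shank 30 mm long, then a taper to a 5 mm tip 54 mm below the origin. 0.1 to 0.2 kg.
- drift_tip (a point): The tip of the drift, 54 mm below its origin on its axis.
- bolt: Loose dark steel bolt, round about its z axis, standing in the other socket. Origin: centre of the underside of its 25 mm wide, 3 mm thick flange. Above the flange a tall round ribbed head, 20 mm wide, from 3 to 27 mm above the origin. Below it a smooth 12 mm shank, 32 mm long with a chamfered end (no thread to turn). About 0.1 kg.
- film_can: Bystander: black film can with grey lid, 34 mm wide, 50 mm high, loose, beyond the foot. Origin under its centre.
- pliers: Bystander: small green-handled pliers, 39 x 129 x 10 mm, loose, lying flat beyond the tool block. Origin under its centre.
- screwdriver: Bystander: small yellow-handled precision screwdriver, 10 x 97 x 10 mm, loose, lying flat in the gap between foot and block, pointing away from the robot. Origin under its centre.
Not all that is in view belongs to the job. What is shaped like the bolt but turquoise or yellow is not meant.

How it is judged:
On the way, in this order (a step that is already met when the one before it is completed fails the run):
1. the drift's tip is through the strap and inside the foot's hole while the strap is still more than 1.5 mm out of line (z of drift_tip in the frame of foot_hole below -0.001 m and horizontal distance between drift_tip and foot_hole below 0.007 m and horizontal distance between strap_hole and foot_hole above 0.0015 m), for 0.04 s.
2. the drift is down in both holes (shoulder within 18 mm of the strap), the holes in line within 2 mm, and it is held still and pressed with at least 18 N (z of drift in the frame of strap_hole below 0.018 m and horizontal distance between drift and foot_hole below 0.003 m and horizontal distance between strap_hole and foot_hole below 0.002 m and contact force between drift and foot above 18 N and linear speed of drift below 0.005 m/s), for 0.3 s.
3. the drift is back upright in a socket of the block (angle between drift's own z axis and vertical below 0.15 rad and z of drift in the frame of socket_a below 0.004 m and (horizontal distance between drift and socket_a below 0.005 m or horizontal distance between drift and socket_b below 0.005 m)), for 0.1 s.
At the end, for the whole second after the job is handed in: Bolt upright through strap and foot, flange within 2 mm of the strap, within 3 mm of the foot hole's axis, holes in line within 3 mm; drift upright in a block socket, collar within 4 mm of the block's top and 5 mm of the socket's centre; both released, at rest (all of step 3 and z of bolt in the frame of strap_hole below 0.002 m and horizontal distance between each of bolt, strap_hole and foot_hole below 0.003 m and angle between bolt's own z axis and vertical below 0.08 rad and linear speed of each of bolt, drift below 0.02 m/s); the robot touches nothing.
It fails at once if the drift is pressed against strap or foot with more than 60 N (contact force between drift and foot above 60 N).
It fails at once if the bolt is pressed against strap or foot with more than 60 N (contact force between bolt and foot above 60 N).
It fails at once if the strap is pushed with the fingers (contact force between the fingers and strap above 8 N).
It fails at once if the film can, the pliers or the screwdriver is moved by more than 20 mm (distance of any of film_can, pliers, screwdriver from where it was at the start of the episode above 0.02 m).
It also fails if it takes over 72 s, if anything falls off the work surface, if the arm or the gripper's body presses on something with over 40 N, if the wrist force passes 120 N, or if a joint passes its speed limit or range.

## Working session

There is one attempt and no reset: what is moved stays moved. The work goes in short steps, Python scripts to look and compute and a tool call to move; the robot and the scene stay as the last step left them, time stands still between calls to the robot, and variables do not carry over. Pictures are saved under pics/ and viewed, and the job is handed in when it is done.

Besides the shell and the picture viewer there is one more tool, called after "Emit:" as a command line: name --pt "numbers of a row" for each row, then --argument value for the rest. send_rows: Moves the arm, as the interface text tells. Its arguments: {"type":"object","properties":{"increments":{"type":"array","items":{"type":"array","items":{"type":"number"}}},"force":{"type":"number"}},"required":["increments"]}

```bash
mkdir -p pics; cat > h.py <<'E'
import numpy as np, cv2
from cell import get_obs, snapshot, camera_info, sign_off
from scipy.spatial.transform import Rotation as Rn
def K(ci):
    f=192/np.tan(np.radians(ci["fov_y"])/2); return f
def extr(name,obs=None):
    ci=camera_info(name)
    if name=="wrist":
        M=np.array(ci["mount"]); T=np.eye(4); T[:3,:3]=Rn.from_quat(obs["orientation"]).as_matrix(); T[:3,3]=obs["eef_pos"]
        W=T@M; return ci,W[:3,:3],W[:3,3]
    R=np.array(ci["R"]);t=np.array(ci["t"]); return ci,R.T,-R.T@t
def rays(name,uv,obs=None):
    ci,Rc,o=extr(name,obs); f=K(ci)
    d=(np.atleast_2d(uv).astype(float)-[ci["cx"],ci["cy"]])/f
    s=d.copy()
    for _ in range(20): s=d/(1+ci["k1"]*(s**2).sum(1,keepdims=True))
    r=np.c_[s,np.ones(len(s))]@Rc.T
    return o,r
def onplane(name,uv,z,obs=None):
    o,r=rays(name,uv,obs); return o+r*((z-o[2])/r[:,2])[:,None]
def proj(name,X,obs=None):
    ci,Rc,o=extr(name,obs); f=K(ci)
    c=(np.atleast_2d(X)-o)@Rc; s=c[:,:2]/c[:,2:]
    return s*(1+ci["k1"]*(s**2).sum(1,keepdims=True))*f+[ci["cx"],ci["cy"]]
def cloud(name,depth,obs=None):
    v,u=np.mgrid[:384,:512]; o,r=rays(name,np.c_[u.ravel(),v.ravel()],obs)
    return (o+r*depth.ravel()[:,None]).reshape(384,512,3)
E
python3 - <<'E'
from h import *
o=get_obs(); print(o)
for n in ["scene","top","wrist"]:
    ci=camera_info(n); print(n,ci)
    o=get_obs()
    p,d=snapshot(n); np.savez(f"{n}0.npz",p=p,d=d); cv2.imwrite(f"pics/{n}0.png",p[:,:,::-1])
E
```

```text
{'t': 0.0, 'joint_positions': array([ 1.24920346,  0.57652495,  0.02482636,  1.43791101, -0.01499731,
        1.12897936, -0.056512  ]), 'qvel': array([-0.00015185, -0.00040651, -0.00104291,  0.0001758 ,  0.00088979,
        0.00034119,  0.00105967]), 'joint_torque': array([ 2.91278120e-04, -7.65755725e+01,  2.25037023e+00, -2.85966003e+01,
        1.53166009e-02,  1.27249007e-02, -1.16534494e-05]), 'eef_pos': array([ 0.15890935, -0.65556025,  0.22624601]), 'orientation': array([ 9.92937551e-01,  1.18635364e-01, -1.35887111e-04, -8.07844058e-04]), 'wrist_force': array([0.19711527, 0.16024183, 0.08994507]), 'moment': array([0.00234253, 0.00768813, 0.07663977]), 'gripper_width': 0.9975545292791147}
scene {'fov_y': 44.22436767804244, 'cx': 248.8765088726929, 'cy': 195.63548962051925, 'k1': -0.032613139476930224, 'R': array([[-0.83253641, -0.55379383, -0.01398269],
       [-0.25947036,  0.41212273, -0.87340139],
       [ 0.48944688, -0.72351037, -0.48680026]]), 't': array([0.49259015, 0.23384925, 0.7239795 ])}
top {'fov_y': 55.83688704507347, 'cx': 256.76248000544183, 'cy': 187.82525751507404, 'k1': -0.054182323296993594, 'R': array([[ 0.01892063, -0.99977886, -0.00917866],
       [-0.98655212, -0.01717807, -0.16254178],
       [ 0.16234817,  0.01213062, -0.98665897]]), 't': array([-0.05364339,  0.59526108,  0.82800455])}
wrist {'fov_y': 62.1776321545603, 'cx': 254.40112312546773, 'cy': 191.73206849670552, 'k1': -0.07647539421266125, 'mount': array([[-4.15166387e-05, -9.52903355e-01, -3.03274125e-01,
         7.77506125e-02],
       [ 9.99999985e-01,  1.09541686e-05, -1.71313336e-04,
        -3.38731995e-06],
       [ 1.66567168e-04, -3.03274128e-01,  9.52903340e-01,
        -1.45613298e-01],
       [ 0.00000000e+00,  0.00000000e+00,  0.00000000e+00,
         1.00000000e+00]])}
```

View pics/scene0.png

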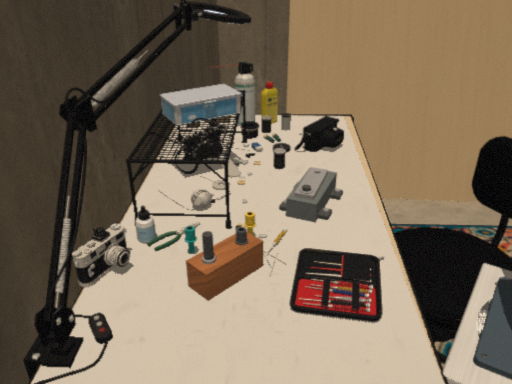

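View pics/top0.png

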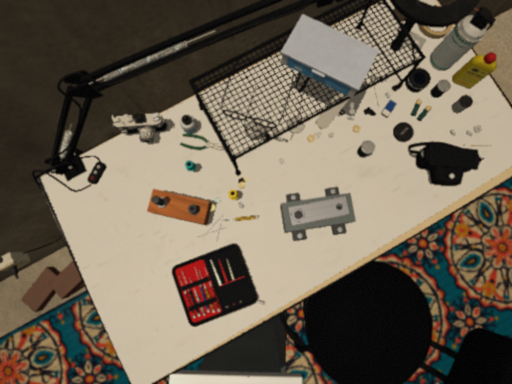

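View pics/wrist0.png

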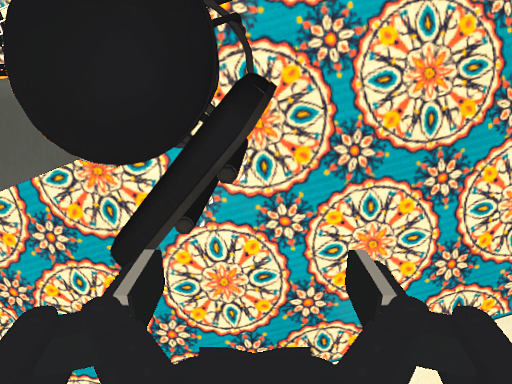

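The scene view shows the wooden block at about (226,262), holding two dark uprights, with the foot at about (312,193). The top view has the block at (180,206) and the foot at (317,213). Next I'll enlarge both and get metric positions.

```bash
python3 - <<'E'
from h import *
p=np.load("top0.npz")["p"];d=np.load("top0.npz")["d"]
a=cv2.resize(p[140:260,130:270],None,fx=5,fy=5,interpolation=cv2.INTER_CUBIC)
cv2.imwrite("pics/c1.png",a[:,:,::-1])
a=cv2.resize(p[170:260,260:380],None,fx=6,fy=6,interpolation=cv2.INTER_CUBIC)
cv2.imwrite("pics/c2.png",a[:,:,::-1])
s=np.load("scene0.npz")["p"]
a=cv2.resize(s[160:310,140:350],None,fx=3.8,fy=3.8,interpolation=cv2.INTER_CUBIC)
cv2.imwrite("pics/c3.png",a[:,:,::-1])
C=cloud("top",d)
for u,v in [(180,206),(161,202),(193,210),(317,213),(235,194),(190,166),(366,150),(250,217)]: print(u,v,C[v,u].round(3))
E
```

```text
180 206 [0.547 0.138 0.063]
161 202 [0.552 0.175 0.094]
193 210 [0.536 0.102 0.086]
317 213 [ 0.537 -0.187  0.058]
235 194 [0.578 0.008 0.063]
190 166 [0.644 0.119 0.062]
366 150 [ 0.695 -0.31   0.051]
250 217 [ 0.528 -0.027  0.009]
```

View pics/c1.png

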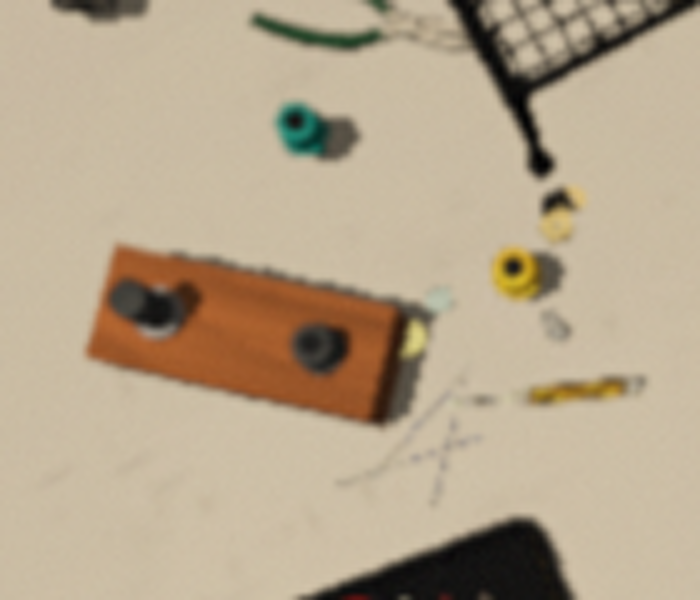

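View pics/c2.png

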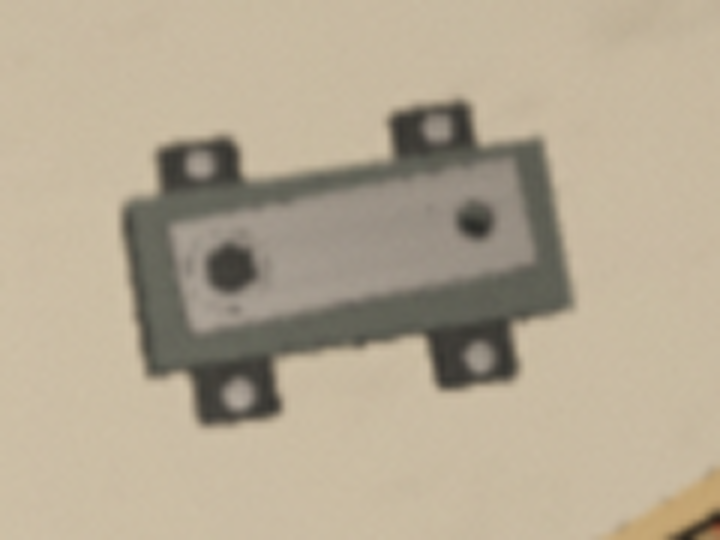

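View pics/c3.png

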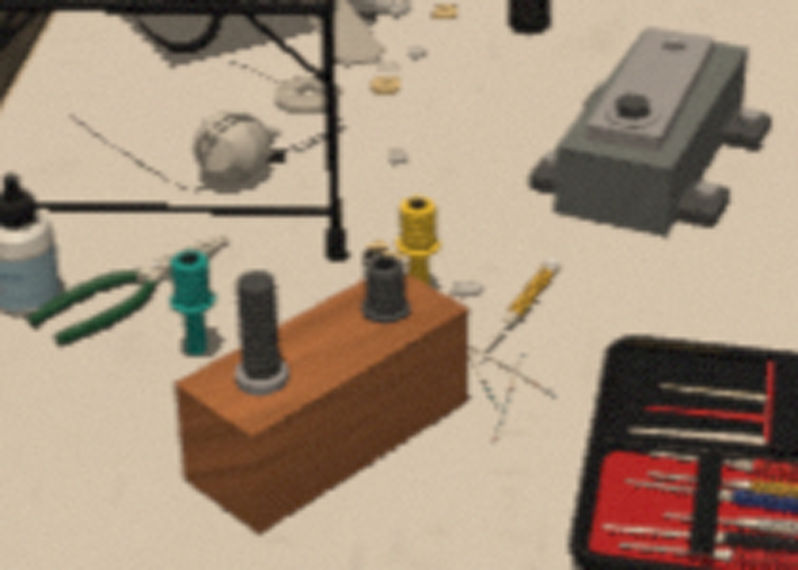

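Candidates for the bolt are the dark ribbed head in the block (top px ≈(193,210)), the turquoise one at (190,166) and the yellow one at (233,194). Only the dark one stands in the block, so it is the bolt. The other upright, with the long dark handle and bright collar at top px ≈(161,202), is the drift in the +y socket. I'll take coarse positions from this view, then bring the wrist camera closer.

```bash
cat >> h.py <<'E'
def togo(tgt,yaw_deg,obs=None):
    """total shift in tool axes (mm) and turn (deg) to a tool-down pose with tool x at yaw"""
    o=obs or get_obs(); R=Rn.from_quat(o["orientation"])
    Rt=Rn.from_euler("z",yaw_deg,degrees=True)*Rn.from_euler("x",180,degrees=True)
    return R.inv().apply(np.array(tgt)-o["eef_pos"])*1000, (R.inv()*Rt).as_rotvec(degrees=True)
def st():
    o=get_obs(); R=Rn.from_quat(o["orientation"]).as_matrix()
    print("t",round(o["t"],2),"p",(o["eef_pos"]*1000).round(1),"yaw",round(np.degrees(np.arctan2(R[1,0],R[0,0])),2),"tilt",R[:2,2].round(4),"F",o["wrist_force"].round(1),"w",round(o["gripper_width"],3)); return o
E
python3 - <<'E'
from h import *
f=lambda l:np.array(l)/6+[260,170]
print("hole",onplane("top",f([[475,220]]),.056), "pivot",onplane("top",f([[230,266]]),.066))
c=onplane("top",f([[127,203],[541,140],[572,305],[152,374]]),.046);print(c.round(4),c.mean(0)); 
e=(c[0]-c[1]+c[3]-c[2]);print("yaw",np.degrees(np.arctan2(-e[0],e[1])))
g=lambda l:np.array(l)/5+[130,140]
b=onplane("top",g([[118,246],[402,305],[378,424],[88,355]]),.058);print(b.round(4),b.mean(0)); 
e=(b[0]-b[1]+b[3]-b[2]);print("yaw",np.degrees(np.arctan2(-e[0],e[1])))
print("drift",onplane("top",g([[128,300]]),.114),"bolt",onplane("top",g([[318,344]]),.085))
print(st() and togo([0.51,-0.235,0.24],8))
E
```

```text
hole [[ 0.55288222 -0.23982228  0.056     ]] pivot [[ 0.53205316 -0.14154876  0.066     ]]
[[ 0.5585 -0.1023  0.046 ]
 [ 0.587  -0.2693  0.046 ]
 [ 0.5206 -0.2803  0.046 ]
 [ 0.4904 -0.1128  0.046 ]] [ 0.53912055 -0.19116488  0.046     ]
yaw 9.927903944327198
[[0.5869 0.2054 0.058 ]
 [0.5608 0.0669 0.058 ]
 [0.5041 0.0761 0.058 ]
 [0.534  0.2164 0.058 ]] [0.54644532 0.1412092  0.058     ]
yaw -11.357010199629439
drift [[0.55379252 0.18229349 0.114     ]] bolt [[0.53865244 0.10123117 0.085     ]]
t 0.15 p [ 158.9 -655.7  226.4] yaw 13.62 tilt [-0.0004  0.0012] F [0.4 0.1 0.3] w 0.999
(array([ 440.31672104, -326.15875325,  -13.19227383]), array([-0.07105849,  0.00851132,  5.62443642]))
```

Emit:
send_rows --pt "85 34 -24 -1.5 0 0 0.5" --pt "85 34 -24 -1.5 0 0 0.5" --pt "85 34 -24 -1.5 0 0 0.5" --pt "85 34 -24 -1.5 0 0 0.5" --pt "85 34 -24 -1.5 0 0 0.5" --pt "85 34 -24 -1.5 0 0 0.5" --pt "85 34 -24 -1.5 0 0 0.5" --pt "85 34 -24 -1.5 0 0 0.5"

```text
t: 0.82
eef_pos: [0.3791, -0.4151, 0.2337]
orientation: [0.997, 0.073, -0.004, -0.001]
wrist_force: [1.3, -0.5, 0.8]
gripper_width: 0.994
```

```bash
python3 - <<'E'
from h import *
st(); print(togo([0.53,-0.225,0.2],10))
E
```

```text
t 0.82 p [ 379.1 -415.1  233.7] yaw 8.36 tilt [-0.0085  0.0014] F [ 1.3 -0.5  0.8] w 0.994
(array([ 177.14675584, -166.04136309,   32.69044494]), array([-0.15723822,  0.46613547, -1.6444945 ]))
```

Emit:
send_rows --pt "85 29 -27 5.5 0 0.1 -0.3" --pt "85 29 -27 5.5 0 0.1 -0.3" --pt "85 29 -27 5.5 0 0.1 -0.3" --pt "85 29 -27 5.5 0 0 -0.3" --pt "85 29 -27 5.5 0 0 -0.3" --pt "85 20 -20 4 0 0 0" --pt "85 6 -6 0 0 0 0" --pt "85 0 0 0 0 0 0"

```text
t: 1.48
eef_pos: [0.5334, -0.2099, 0.2005]
orientation: [0.996, 0.093, 0.0, -0.003]
wrist_force: [0.0, -0.0, -0.4]
gripper_width: 0.999
```

```bash
python3 - <<'E'
from h import *
o=st(); print(togo([0.53,-0.225,0.2],10))
p,d=snapshot("wrist"); np.savez("w1.npz",p=p,d=d); cv2.imwrite("pics/w1.png",p[:,:,::-1])
import pickle; pickle.dump(o,open("w1.pkl","wb"))
print(proj("wrist",[[0.5476,-.24,.046],[.5529,-.24,.056]],o))
E
```

```text
t 1.48 p [ 533.4 -209.9  200.5] yaw 10.68 tilt [-0.0001  0.0056] F [ 0.  -0.  -0.4] w 0.999
(array([-6.14178461, 14.19894866,  0.3876816 ]), array([-0.31594621, -0.05418872,  0.67609233]))
[[288.7071223  166.13018702]
 [290.98097668 163.09027617]]
```

View pics/w1.png

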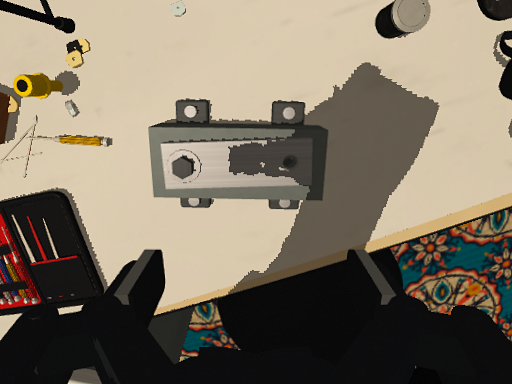

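The wrist view shows the foot at (240,160), the strap hole at ≈(290,162) and the pivot at (182,167). That agrees with the top-camera estimate to about a pixel. Now to refine it.

```bash
python3 - <<'E'
from h import *
p=np.load("w1.npz")["p"]
a=cv2.resize(p[110:215,140:340],None,fx=4,fy=4,interpolation=cv2.INTER_CUBIC)
a=cv2.convertScaleAbs(a,alpha=1.5,beta=20)
cv2.imwrite("pics/c4.png",a[:,:,::-1])
E
```

```text
(no output)
```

View pics/c4.png

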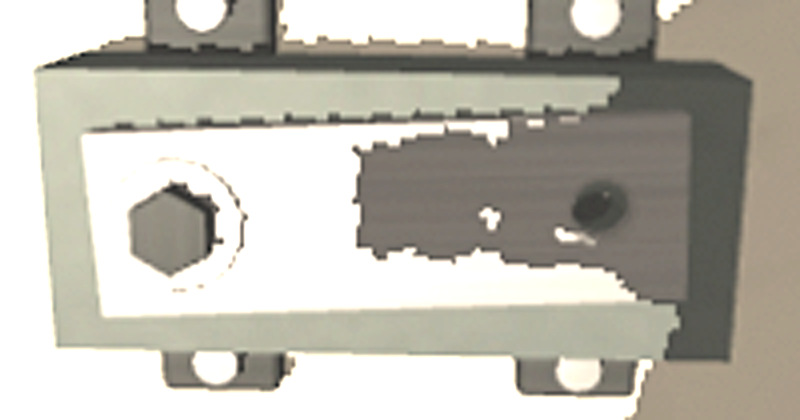

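```bash
python3 - <<'E'
from h import *
import pickle; o=pickle.load(open("w1.pkl","rb"))
f=lambda l:(np.array(l)+.5)/4-.5+[140,110]
def rect(c,w,h):
    # fit rect w (x) h (y): corners order: (+y,+x),(-y,+x),(-y,-x),(+y,-x)
    m=np.array([[w/2,h/2],[w/2,-h/2],[-w/2,-h/2],[-w/2,h/2]]); q=c[:,:2]
    H=(m).T@(q-q.mean(0)); U,S,V=np.linalg.svd(H); R=V.T@U.T
    y=np.arctan2(R[1,0],R[0,0]); print("sizes",np.linalg.norm(np.roll(q,-1,0)-q,axis=1).round(4)); return q.mean(0),y,R
c=onplane("wrist",f([[37,69],[752,82],[729,361],[57,347]]),.046,o)
ct,y,R=rect(c,.07,.17); fh=ct+R@[0,-.05]; pv=ct+R@[0,.05]; print("foot",ct,np.degrees(y),"hole",fh,"piv",pv)
s=onplane("wrist",f([[82,133],[690,110],[687,300],[103,318]]),.056,o)
ct2,y2,R2=rect(s,.044,.14); print("strap",ct2,np.degrees(y2),"swing",y2-y,"pos in foot",R.T@(ct2-ct))
h=onplane("wrist",f([[600,205]]),.056,o)[0,:2]; print("strap hole",h,"rel foot hole in foot frame",R.T@(h-fh)*1000)
E
```

```text
sizes [0.1679 0.0691 0.1683 0.0689]
foot [ 0.54024632 -0.19137417] 9.559103355861764 hole [ 0.54854957 -0.24067992] piv [ 0.53194308 -0.14206843]
sizes [0.1394 0.0451 0.1398 0.0446]
strap [ 0.54278237 -0.19056811] 12.68871162584954 swing 0.054621968608930344 pos in foot [0.0026347  0.00037372]
strap hole [ 0.55471405 -0.23830455] rel foot hole in foot frame [6.47335725 1.31867977]
```

```bash
python3 - <<'E'
from h import *
o=st(); print(o["joint_positions"].round(3))
d=np.load("top0.npz")["d"];C=cloud("top",d)
for u,v in [(238,170),(236,160),(230,150),(195,85),(215,118),(415,75),(330,60),(66,165),(72,90),(130,70),(410,30),(445,160)]: print(u,v,C[v,u].round(3))
m=(C[:,:,2]>.15)&(C[:,:,0]<.7); print(C[m].min(0),m.sum())
E
```

```text
t 1.53 p [ 532.8 -210.6  200.4] yaw 10.64 tilt [-0.0004  0.0056] F [0.1 0.1 0.3] w 0.994
[ 0.331  0.449 -0.049  1.748  0.019  0.947 -1.11 ]
238 170 [0.642 0.004 0.039]
236 160 [0.675 0.013 0.003]
230 150 [0.659 0.015 0.16 ]
195 85 [ 0.897  0.136 -0.031]
215 118 [0.789 0.072 0.001]
415 75 [ 0.903 -0.449  0.04 ]
330 60 [ 0.843 -0.193  0.214]
66 165 [0.639 0.417 0.08 ]
72 90 [0.713 0.274 0.341]
130 70 [0.754 0.179 0.332]
410 30 [ 0.997 -0.421  0.094]
445 160 [ 0.668 -0.496  0.071]
[ 0.45384603 -0.09644119  0.15009576] 2350
```

```bash
python3 - <<'E'
from h import *
d=np.load("top0.npz")["d"];C=cloud("top",d)
m=(C[:,:,2]>.13)&(C[:,:,0]<.68)&(d>0)
H,xe,ye=np.histogram2d(C[m][:,0],C[m][:,1],bins=[np.arange(.4,.7,.04),np.arange(-.4,.7,.1)]); print(ye.round(1)); print(xe.round(2)); print(H.astype(int))
print(C[m&(C[:,:,0]<.6)][::20].round(2)[:40])
E
```

```text
[-0.4 -0.3 -0.2 -0.1 -0.   0.1  0.2  0.3  0.4  0.5  0.6]
[0.4  0.44 0.48 0.52 0.56 0.6  0.64 0.68]
[[  0   0   0   0   0   0   0   0   0   0]
 [  0   0   0   0   0   0   0   0   0   0]
 [  0   0   0   0   0   0   0   0   0   0]
 [  0   0   0   0   0   0   0   0   0   0]
 [  0   0   0   0   0   0   0   0   0   0]
 [  0   0   0   0   9   0   0   0   1   0]
 [  0   0   0 171 120   0   0 326  76 140]]
[]
```

Emit:
send_rows --pt "85 8 -35 -6 0 0 -7" --pt "85 11 -34 -6 0 0 -7" --pt "85 15 -33 -6 0 0 -7" --pt "85 19 -31 -6 0 0 -7" --pt "85 23 -28 -6 0 0 -7" --pt "85 26 -25 -6 0 0 -7" --pt "85 29 -22 -3 0 0 -7" --pt "85 31 -18 0 0 0 -7"

```text
t: 2.2
eef_pos: [0.5308, 0.0601, 0.2412]
orientation: [0.835, 0.55, -0.003, 0.003]
wrist_force: [0.5, -0.4, 0.4]
gripper_width: 0.994
```

```bash
python3 - <<'E'
from h import *
o=st(); print(togo([0.545,0.14,0.24],79))
E
```

```text
t 2.2 p [530.8  60.1 241.2] yaw 66.67 tilt [-0.0021 -0.0087] F [ 0.5 -0.4  0.4] w 0.994
(array([ 78.97236803, -18.63202682,   0.44227001]), array([  0.03520737,   0.51281704, -12.32985258]))
```

Emit:
send_rows --pt "85 30 -7 0 0 0.2 -6" --pt "85 30 -6 0 0 0.2 -5" --pt "85 8 0 0 0 0 -1" --pt "85 0 0 0 0 0 0"

```text
t: 2.53
eef_pos: [0.5411, 0.1309, 0.2424]
orientation: [0.768, 0.64, 0.001, 0.002]
wrist_force: [0.4, -0.7, -0.1]
gripper_width: 0.996
```

```bash
python3 - <<'E'
from h import *
o=st(); print(o["joint_positions"].round(3))
p,d=snapshot("wrist"); np.savez("w2.npz",p=p,d=d); cv2.imwrite("pics/w2.png",p[:,:,::-1])
import pickle; pickle.dump(o,open("w2.pkl","wb"))
print(proj("wrist",[[0.554,.181,.058],[.5386,.1016,.085]],o))
E
```

```text
t 2.53 p [541.1 130.9 242.4] yaw 79.63 tilt [ 0.0028 -0.0018] F [ 0.4 -0.7 -0.1] w 0.996
[-0.036  0.404 -0.416  1.724  0.187  1.05  -0.696]
[[257.36365851 117.50620604]
 [256.64634042 201.46498297]]
```

View pics/w2.png

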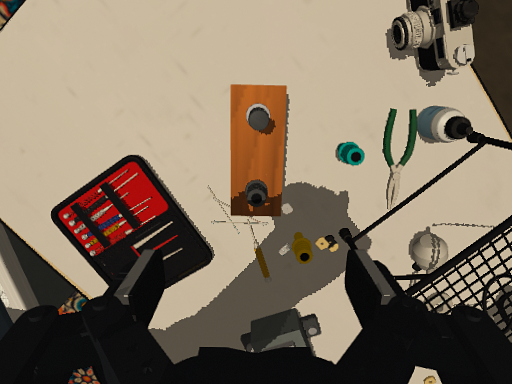

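The block appears at (258,150). The drift, with its bright collar, is at ≈(258,116), the bolt's dark head is at ≈(256,193), and the screwdriver is at (259,262).

```bash
python3 - <<'E'
from h import *
p=np.load("w2.npz")["p"]
a=cv2.resize(p[75:225,200:320],None,fx=4,fy=4,interpolation=cv2.INTER_CUBIC)
a=cv2.convertScaleAbs(a,alpha=1.5,beta=20)
cv2.imwrite("pics/c5.png",a[:,:,::-1])
E
```

```text
(no output)
```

View pics/c5.png

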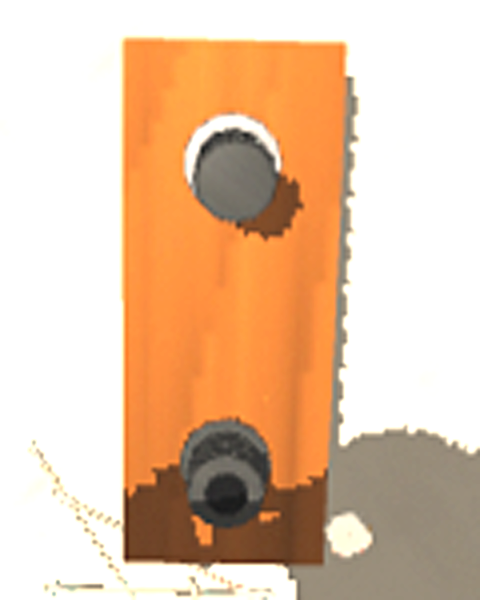

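```bash
python3 - <<'E'
from h import *
import pickle; o=pickle.load(open("w2.pkl","rb"))
f=lambda l:(np.array(l)+.5)/4-.5+[200,75]
# image: right=+x world, up=+y ; corners (+x,+y),(+x,-y),(-x,-y),(-x,+y)
c=onplane("wrist",f([[345,42],[324,562],[125,560],[124,38]]),.058,o)[:,:2]
w,h=.056,.14
m=np.array([[w/2,h/2],[w/2,-h/2],[-w/2,-h/2],[-w/2,h/2]])
H=m.T@(c-c.mean(0));U,S,V=np.linalg.svd(H);R=V.T@U.T
print("sizes",np.linalg.norm(np.roll(c,-1,0)-c,axis=1),"yaw",np.degrees(np.arctan2(R[1,0],R[0,0])),"ctr",c.mean(0),"a",c.mean(0)+R@[0,.04],"b",c.mean(0)+R@[0,-.04])
print("drift top",onplane("wrist",f([[235,178]]),.114,o),"collar",onplane("wrist",f([[232,162]]),.064,o))
print("bolt top",onplane("wrist",f([[227,491]]),.085,o),"flange",onplane("wrist",f([[226,462]]),.061,o))
E
```

```text
sizes [0.13838109 0.05546578 0.13862595 0.05474541] yaw -11.3176922254752 ctr [0.54699914 0.14461581] a [0.5548491  0.18383798] b [0.53914918 0.10539365]
drift top [[0.55470058 0.18405043 0.114     ]] collar [[0.55468177 0.18373769 0.064     ]]
bolt top [[0.53910743 0.10593684 0.085     ]] flange [[0.5390853  0.10603118 0.061     ]]
```

```bash
python3 - <<'E'
from h import *
o=st(); print(togo([0.5545,0.183,0.092],79))
E
```

```text
t 2.58 p [540.9 129.9 242.3] yaw 79.51 tilt [ 0.0025 -0.0021] F [ 0.2 -0.4 -0.3] w 0.995
(array([ 54.88479837,   3.25780155, 150.24694764]), array([0.16592031, 0.0930688 , 0.51059278]))
```

Emit:
send_rows --pt "85 25 1.5 10 0 0 0.3" --pt "85 25 1.5 10 0 0 0" --pt "85 8 0.5 20 0 0 0" --pt "85 2 0 25 0 0 0" --pt "85 0 0 25 0 0 0" --pt "85 0 0 25 0 0 0" --pt "70 0 0 20 0 0 0" --pt "60 0 0 5 0 0 0"

```text
t: 3.25
eef_pos: [0.5634, 0.1636, 0.0995]
orientation: [0.784, 0.621, -0.001, 0.009]
wrist_force: [0.0, -0.3, 0.1]
gripper_width: 0.746
```

```bash
python3 - <<'E'
from h import *
o=st(); print(togo([0.5545,0.183,0.092],79))
E
```

```text
t 3.25 p [563.4 163.6  99.5] yaw 76.82 tilt [ 0.01   -0.0144] F [ 0.  -0.3  0.1] w 0.746
(array([ 17.00488051, -13.1520183 ,   7.1538062 ]), array([ 0.73521277,  0.68574377, -2.17375611]))
```

Emit:
send_rows --pt "60 10 -8 4 0.7 0.6 -1.5" --pt "60 8 -6 4 0 0 -0.7" --pt "60 0 0 0 0 0 0"

```text
t: 3.5
eef_pos: [0.5536, 0.1796, 0.0907]
orientation: [0.773, 0.634, -0.002, 0.001]
wrist_force: [0.2, 0.8, -0.6]
gripper_width: 0.701
```

```bash
python3 - <<'E'
from h import *
o=st(); print(togo([0.5545,0.183,0.092],79))
E
```

```text
t 3.5 p [553.6 179.6  90.7] yaw 78.7 tilt [-0.002  -0.0037] F [ 0.2  0.8 -0.6] w 0.701
(array([ 3.46684556,  0.21118173, -1.2923951 ]), array([-0.07045223,  0.23249201, -0.30472372]))
```

Emit:
send_rows --pt "50 3 0.2 -0.5 0 0.2 -0.3" --pt "30 0.5 0 0 0 0 0" --pt "10 0 0 0 0 0 0" --pt "10 0 0 0 0 0 0" --pt "10 0 0 0 0 0 0" --pt "10 0 0 0 0 0 0" --force 100

```text
t: 4.0
eef_pos: [0.5564, 0.1845, 0.0955]
orientation: [0.771, 0.636, 0.002, 0.001]
wrist_force: [-0.7, 0.6, -1.4]
gripper_width: 0.162
```

```bash
python3 - <<'E'
from h import *
o=st(); print(togo([0.5545,0.183,0.092],79))
E
```

```text
t 4.0 p [556.4 184.5  95.5] yaw 79.05 tilt [0.0049 0.0018] F [-0.7  0.6 -1.4] w 0.162
(array([-1.88657529, -1.58929452,  3.51064229]), array([ 0.25385218, -0.15408172,  0.05458461]))
```

Emit:
send_rows --pt "5 0 0 0 0 0 0" --pt "5 0 0 0 0 0 0" --pt "5 0 0 0 0 0 0" --force 100

```text
t: 4.25
eef_pos: [0.5564, 0.1842, 0.0955]
orientation: [0.771, 0.636, 0.002, 0.001]
wrist_force: [-0.5, -0.3, -1.7]
gripper_width: 0.166
```

```bash
python3 - <<'E'
from h import *
o=st()
p,d=snapshot("wrist"); cv2.imwrite("pics/w3.png",p[:,:,::-1])
p,d=snapshot("scene"); cv2.imwrite("pics/s3.png",cv2.resize(p[150:320,130:330],None,fx=3.5,fy=3.5)[:,:,::-1])
E
```

```text
t 4.25 p [556.4 184.2  95.5] yaw 79.04 tilt [0.0047 0.0014] F [-0.5 -0.3 -1.7] w 0.166
```

View pics/w3.png

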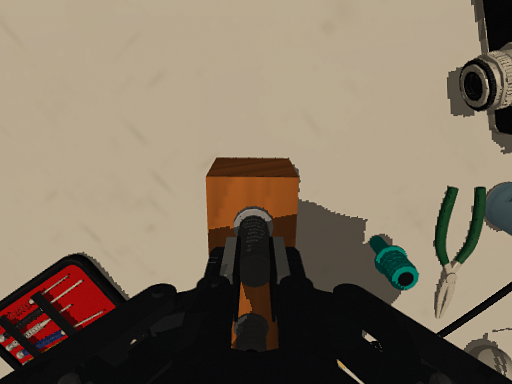

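View pics/s3.png

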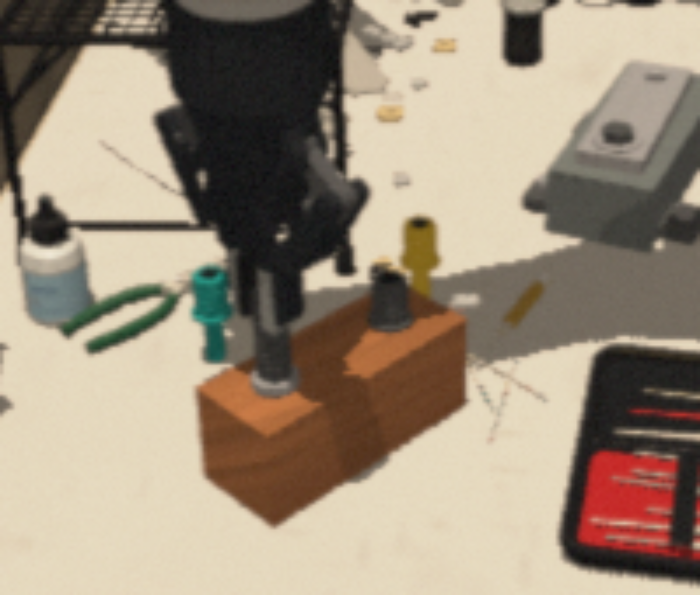

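The drift is gripped by its handle: it stands between the pads at (255,240) in the wrist view, with the collar on the block. Now lifting it straight up.

Emit:
send_rows --pt "5 0 0 -15 0 0 0" --pt "5 0 0 -15 0 0 0" --pt "5 0 0 -15 0 0 0" --pt "5 0 0 -20 0 0 0"

```text
t: 4.68
eef_pos: [0.5536, 0.1829, 0.1578]
orientation: [0.771, 0.636, -0.002, -0.001]
wrist_force: [0.6, 0.4, -1.3]
gripper_width: 0.16
```

```bash
python3 - <<'E'
from h import *
o=st(); print(togo([0.5505,-0.2395,0.2],95))
E
```

```text
t 4.68 p [553.6 182.9 157.8] yaw 79.06 tilt [-0.0037 -0.0014] F [ 0.6  0.4 -1.3] w 0.16
(array([-415.40997656,   76.98261156,  -41.61518308]), array([ -0.20840313,   0.09013508, -15.93834611]))
```

Emit:
send_rows --pt "5 0 0 -22 0 0 0" --pt "5 -10 2 -22 0 0 -1" --pt "5 -35 7 -8 0 0 -2" --pt "5 -36 6 0 0 0 -2" --pt "5 -36 5 0 0 0 -2" --pt "5 -36 4 0 0 0 -2" --pt "5 -36 3 0 0 0 -2" --pt "5 -36 2 0 0 0 -2"

```text
t: 5.35
eef_pos: [0.5652, -0.039, 0.217]
orientation: [0.684, 0.729, 0.004, -0.001]
wrist_force: [1.6, 0.4, -1.8]
gripper_width: 0.16
```

```bash
python3 - <<'E'
from h import *
o=st(); print(togo([0.5505,-0.2395,0.19],99.5))
E
```

```text
t 5.35 p [565.2 -39.  217. ] yaw 93.67 tilt [0.0046 0.0068] F [ 1.6  0.4 -1.8] w 0.16
(array([-199.35142198,  -27.66398013,   25.5637442 ]), array([ 0.30949419, -0.35789928, -5.83503447]))
```

Emit:
send_rows --pt "5 -35 -4 2 0.2 -0.2 -1" --pt "5 -35 -4 4 0.1 -0.2 -1" --pt "5 -35 -5 4 0 0 -1" --pt "5 -35 -5 4 0 0 -1" --pt "5 -30 -5 4 0 0 -1" --pt "5 -15 -3 4 0 0 -0.5" --pt "5 -5 -1 0 0 0 0" --pt "5 0 0 0 0 0 0"

```text
t: 6.02
eef_pos: [0.5542, -0.2523, 0.1928]
orientation: [0.651, 0.759, -0.002, 0.001]
wrist_force: [-0.3, 1.0, -1.5]
gripper_width: 0.165
```

```bash
python3 - <<'E'
from h import *
o=st(); print(togo([0.5505,-0.2395,0.17],99.5))
E
```

```text
t 6.02 p [ 554.2 -252.3  192.8] yaw 98.78 tilt [-0.0019 -0.0049] F [-0.3  1.  -1.5] w 0.165
(array([13.33280511, -1.67120592, 22.71719305]), array([-0.15300711,  0.25931665, -0.71954567]))
```

Emit:
send_rows --pt "5 8 -1 12 -0.1 0.2 -0.4" --pt "5 5 -0.7 10 0 0 -0.3" --pt "5 0 0 0 0 0 0"

```text
t: 6.27
eef_pos: [0.5514, -0.2363, 0.171]
orientation: [0.646, 0.763, 0.0, 0.0]
wrist_force: [-0.1, 0.3, -2.3]
gripper_width: 0.166
```

```bash
python3 - <<'E'
from h import *
o=st(); print(togo([0.5505,-0.2395,0.17],99.5))
p,d=snapshot("wrist"); np.savez("w4.npz",p=p,d=d);cv2.imwrite("pics/w4.png",p[:,:,::-1])
import pickle; pickle.dump(o,open("w4.pkl","wb"))
print(proj("wrist",[o["eef_pos"]-[0,0,.0375],o["eef_pos"]-[0,0,.0915]],o))
p,d=snapshot("scene"); cv2.imwrite("pics/s4.png",cv2.resize(p[120:260,220:400],None,fx=4,fy=4,interpolation=cv2.INTER_CUBIC)[:,:,::-1])
E
```

```text
t 6.27 p [ 551.4 -236.3  171. ] yaw 99.51 tilt [0.001  0.0004] F [-0.1  0.3 -2.3] w 0.166
(array([-3.00385096, -1.36611552,  1.02432405]), array([ 0.05775104, -0.01119958,  0.00709979]))
[[254.25255564 221.49382128]
 [254.16369373 194.45605194]]
```

View pics/w4.png

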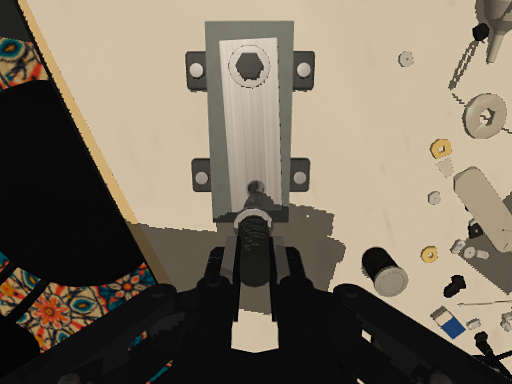

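View pics/s4.png

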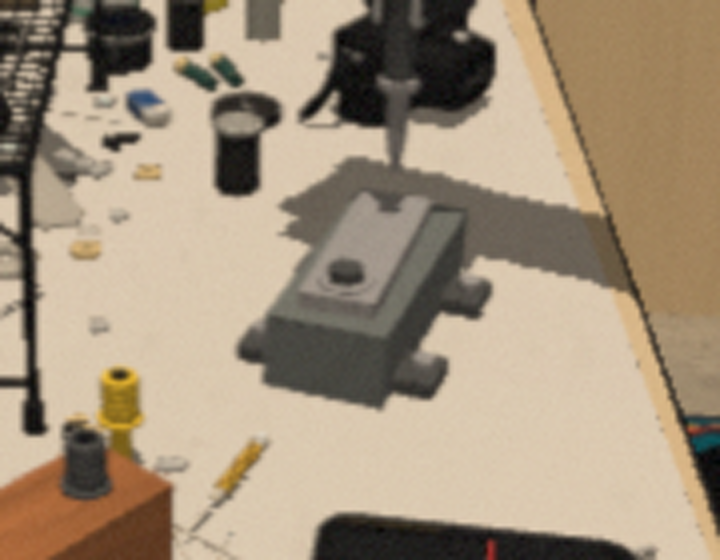

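The wrist view shows the drift at (254,215), above the strap with its hole near (257,187). An enlarged crop should give the tip position relative to the holes.

```bash
python3 - <<'E'
from h import *
p=np.load("w4.npz")["p"]
a=cv2.resize(p[150:240,195:315],None,fx=6,fy=6,interpolation=cv2.INTER_CUBIC)
a=cv2.convertScaleAbs(a,alpha=1.6,beta=20)
cv2.imwrite("pics/c6.png",a[:,:,::-1])
E
```

View pics/c6.png

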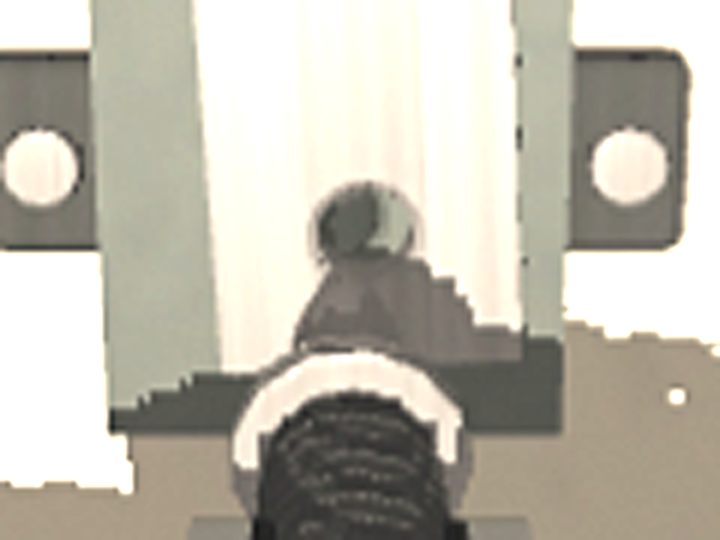

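```bash
python3 - <<'E'
from h import *
import pickle; o=pickle.load(open("w4.pkl","rb"))
f=lambda l:(np.array(l)+.5)/6-.5+[195,150]
L=onplane("wrist",f([[90,0],[112,432]]),.046,o)[:,:2]; Rr=onplane("wrist",f([[573,0],[560,432]]),.046,o)[:,:2]
yaw=[np.degrees(np.arctan2(-(a[0]-a[1])[0],(a[0]-a[1])[1])) for a in (L,Rr)]; print("yaw",yaw)
y=np.radians(9.5); ex=np.array([np.cos(y),np.sin(y)]); ey=np.array([-np.sin(y),np.cos(y)])
sh=onplane("wrist",f([[365,228]]),.056,o)[0,:2]; tcp=o["eef_pos"][:2]
t=f([[357,268]]); tip=onplane("wrist",t,o["eef_pos"][2]-.0915,o)[0,:2]
print("L",L@ex,"R",Rr@ex,"mid",((L+Rr)/2)@ex,"strap",sh,sh@ex,"tcp",tcp@ex,"tip",tip@ex)
print("ey: strap",sh@ey,"end",L[1]@ey,Rr[1]@ey,"tcp",tcp@ey,"tip",tip@ey)
E
```

```text
yaw [np.float64(9.97780270266482), np.float64(9.724578949815616)]
L [0.46656659 0.46712385] R [0.53564419 0.5359061 ] mid [0.50110539 0.50151497] strap [ 0.5526823  -0.23763971] 0.5058807251954173 tcp 0.5047860318884011 tip 0.5047219162346884
ey: strap -0.3255995109455529 end -0.361353690318291 -0.36138601111835755 tcp -0.32407028885461037 tip -0.32389915712000306
```

Emit:
send_rows --pt "5 -2.4 -1.2 6 0 0 0" --pt "5 0 0 5 0 0 0" --pt "5 0 0 0 0 0 0"

```text
t: 6.62
eef_pos: [0.5533, -0.2387, 0.1628]
orientation: [0.645, 0.764, 0.001, 0.003]
wrist_force: [-0.2, 0.4, -1.7]
gripper_width: 0.158
```

```bash
cat >> h.py <<'E'
Y=np.radians(9.5); EX=np.array([np.cos(Y),np.sin(Y)]); EY=np.array([-np.sin(Y),np.cos(Y)])
FH=np.array([0.5013,-0.3268])  # foot hole in (EX,EY) coords
def rel(o=None,dz=.0375):
    o=st(); p=o["eef_pos"]; r=(np.array([p[:2]@EX,p[:2]@EY])-FH)*1000
    R=Rn.from_quat(o["orientation"]).as_matrix()
    print("drift rel foot hole mm",r.round(2),"tip below strap top",round(56-(p[2]-dz-.054)*1000,1)," EX in tool",(R.T@np.r_[EX,0])[:2].round(3),"tilt fix deg",togo(p,99.5,o)[1].round(2)); return o
E
python3 - <<'E'
from h import *
rel()
E
```

```text
t 6.62 p [ 553.3 -238.7  162.8] yaw 99.61 tilt [ 0.0061 -0.0019] F [-0.2  0.4 -1.7] w 0.158
drift rel foot hole mm [5.06 0.08] tip below strap top -15.3  EX in tool [-0.002  1.   ] tilt fix deg [0.33 0.16 0.11]
```

Emit:
send_rows --pt "5 0 -2.5 3 0.3 0.1 0" --pt "5 0 -1 3 0 0 0" --pt "5 0 0 0 0 0 0"

```text
t: 6.87
eef_pos: [0.5499, -0.2394, 0.1565]
orientation: [0.645, 0.764, -0.0, 0.001]
wrist_force: [-0.0, 0.2, -1.7]
gripper_width: 0.163
```

```bash
python3 - <<'E'
from h import *
rel()
E
```

```text
t 6.87 p [ 549.9 -239.4  156.5] yaw 99.6 tilt [ 0.0005 -0.0011] F [-0.   0.2 -1.7] w 0.163
drift rel foot hole mm [ 1.56 -0.06] tip below strap top -9.0  EX in tool [-0.002  1.   ] tilt fix deg [0.02 0.07 0.1 ]
```

Emit:
send_rows --pt "5 0 1 3 0 0 0" --pt "5 0 0 3 0 0 0" --pt "5 0 0 0 0 0 0"

```text
t: 7.12
eef_pos: [0.5509, -0.2395, 0.15]
orientation: [0.646, 0.764, -0.0, 0.001]
wrist_force: [-0.0, -0.9, -1.9]
gripper_width: 0.162
```

```bash
python3 - <<'E'
from h import *
o=rel()
p,d=snapshot("wrist"); np.savez("w5.npz",p=p,d=d)
import pickle; pickle.dump(o,open("w5.pkl","wb"))
a=cv2.resize(p[150:260,195:315],None,fx=5,fy=5,interpolation=cv2.INTER_CUBIC)
cv2.imwrite("pics/c7.png",cv2.convertScaleAbs(a,alpha=1.6,beta=20)[:,:,::-1])
E
```

```text
t 7.12 p [ 550.9 -239.5  150. ] yaw 99.56 tilt [ 0.0006 -0.0012] F [-0.  -0.9 -1.9] w 0.162
drift rel foot hole mm [ 2.51 -0.38] tip below strap top -2.5  EX in tool [-0.001  1.   ] tilt fix deg [0.02 0.07 0.06]
```

View pics/c7.png

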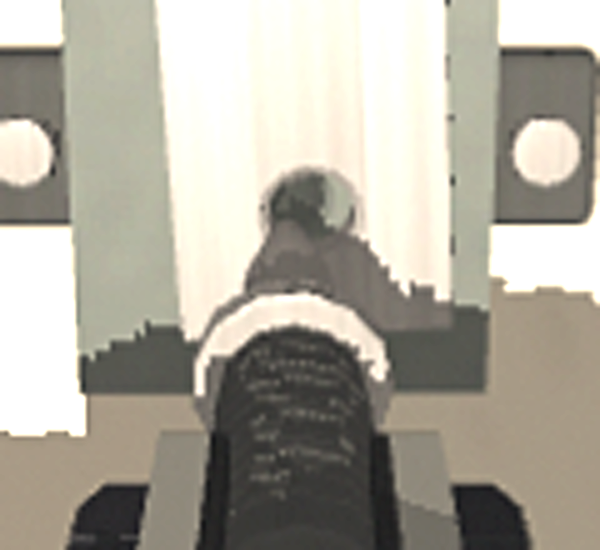

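The tip, at ≈(293,222) in the crop, stands over the overlap of the strap hole (centre ≈311,207) and the dark foot hole, so I'm descending now.

Emit:
send_rows --pt "5 0.3 0 3 0 0 0" --pt "5 0 0 3 0 0 0" --pt "5 0 0 0 0 0 0"

```text
t: 7.42
eef_pos: [0.5512, -0.2393, 0.1438]
orientation: [0.646, 0.764, -0.0, 0.001]
wrist_force: [-0.6, 0.3, -1.9]
gripper_width: 0.163
```

```bash
python3 - <<'E'
from h import *
rel()
E
```

```text
t 7.42 p [ 551.2 -239.3  143.8] yaw 99.56 tilt [ 0.0012 -0.0013] F [-0.6  0.3 -1.9] w 0.163
drift rel foot hole mm [ 2.82 -0.14] tip below strap top 3.7  EX in tool [-0.001  1.   ] tilt fix deg [0.06 0.09 0.06]
```

Free so far. I'll keep descending in small steps.

Emit:
send_rows --pt "5 0 -0.3 3 0 0 0" --pt "5 0 0 3 0 0 0" --pt "5 0 0 3 0 0 0" --pt "5 0 0 0 0 0 0"

```text
t: 7.75
eef_pos: [0.5514, -0.2391, 0.134]
orientation: [0.646, 0.764, 0.0, 0.001]
wrist_force: [1.0, 0.1, -1.0]
gripper_width: 0.16
```

```bash
python3 - <<'E'
from h import *
rel()
E
```

```text
t 7.75 p [ 551.4 -239.1  134. ] yaw 99.57 tilt [ 0.0024 -0.0012] F [ 1.   0.1 -1. ] w 0.16
drift rel foot hole mm [ 3.08 -0.07] tip below strap top 13.5  EX in tool [-0.001  1.   ] tilt fix deg [0.12 0.09 0.07]
```

The tip is now 3.5 mm inside the foot with the strap still out of line. Next I'll work down and toward the foot axis together.

Emit:
send_rows --pt "5 0 -1 3 0.1 0 0" --pt "5 0 -1 3 0 0 0" --pt "5 0 -1 2 0 0 0" --pt "5 0 0 0 0 0 0"

```text
t: 8.08
eef_pos: [0.5516, -0.2387, 0.1265]
orientation: [0.645, 0.764, 0.002, 0.003]
wrist_force: [1.2, 1.5, -2.0]
gripper_width: 0.161
```

```bash
python3 - <<'E'
from h import *
rel()
E
```

```text
t 8.08 p [ 551.6 -238.7  126.5] yaw 99.64 tilt [ 0.0071 -0.0012] F [ 1.2  1.5 -2. ] w 0.161
drift rel foot hole mm [3.35 0.31] tip below strap top 21.0  EX in tool [-0.002  1.   ] tilt fix deg [0.39 0.13 0.14]
```

Emit:
send_rows --pt "5 0 -3 0 0.4 0 0" --pt "5 0 -3 0 0 0 0" --pt "5 0 -2 1 0 0 0"

```text
t: 8.33
eef_pos: [0.5483, -0.239, 0.1266]
orientation: [0.645, 0.765, 0.002, 0.004]
wrist_force: [5.1, 1.8, 3.9]
gripper_width: 0.158
```

```bash
python3 - <<'E'
from h import *
rel()
E
```

```text
t 8.33 p [ 548.3 -239.   126.6] yaw 99.74 tilt [ 0.0089 -0.0018] F [5.1 1.8 3.9] w 0.158
drift rel foot hole mm [0.02 0.62] tip below strap top 20.9  EX in tool [-0.004  1.   ] tilt fix deg [0.49 0.18 0.24]
```

Emit:
send_rows --pt "5 -0.3 -1 3 0.4 0.1 0" --pt "5 -0.3 -1 3 0.2 0.1 0" --pt "5 0 -1 3 0.1 0 0"

```text
t: 8.58
eef_pos: [0.5501, -0.2396, 0.1204]
orientation: [0.644, 0.765, 0.001, 0.003]
wrist_force: [3.7, 2.0, 5.9]
gripper_width: 0.161
```

```bash
python3 - <<'E'
from h import *
rel()
E
```

```text
t 8.58 p [ 550.1 -239.6  120.4] yaw 99.8 tilt [ 0.0059 -0.0013] F [3.7 2.  5.9] w 0.161
drift rel foot hole mm [ 1.77 -0.28] tip below strap top 27.1  EX in tool [-0.005  1.   ] tilt fix deg [0.32 0.13 0.3 ]
```

Emit:
send_rows --pt "5 0 -2.5 3 0.3 0.1 0.2" --pt "5 0 -2 3 0.2 0 0" --pt "5 0 -2 3 0.1 0 0"

```text
t: 8.83
eef_pos: [0.5487, -0.2396, 0.1134]
orientation: [0.645, 0.764, 0.001, 0.002]
wrist_force: [5.2, 2.0, 3.6]
gripper_width: 0.163
```

```bash
python3 - <<'E'
from h import *
rel()
E
```

```text
t 8.83 p [ 548.7 -239.6  113.4] yaw 99.68 tilt [ 0.0047 -0.0017] F [5.2 2.  3.6] w 0.163
drift rel foot hole mm [ 0.3  -0.07] tip below strap top 34.1  EX in tool [-0.003  1.   ] tilt fix deg [0.25 0.14 0.18]
```

Emit:
send_rows --pt "5 0 -1 2.5 0.2 0.1 0.1" --pt "5 0 -1 2.5 0.1 0 0"

```text
t: 9.0
eef_pos: [0.5485, -0.2396, 0.1093]
orientation: [0.645, 0.764, 0.0, 0.001]
wrist_force: [6.1, 1.4, 3.7]
gripper_width: 0.162
```

```bash
python3 - <<'E'
from h import *
rel()
E
```

```text
t 9.0 p [ 548.5 -239.6  109.3] yaw 99.6 tilt [ 0.0028 -0.0012] F [6.1 1.4 3.7] w 0.162
drift rel foot hole mm [ 0.12 -0.05] tip below strap top 38.2  EX in tool [-0.002  1.   ] tilt fix deg [0.14 0.09 0.1 ]
```

Emit:
send_rows --pt "5 0 -1 2.5 0.1 0.1 0.1" --pt "5 0 -1 2.5 0.1 0 0"

```text
t: 9.17
eef_pos: [0.5494, -0.2403, 0.1075]
orientation: [0.646, 0.763, 0.001, 0.003]
wrist_force: [-1.4, 2.3, 32.1]
gripper_width: 0.164
```

```bash
python3 - <<'E'
from h import *
rel()
E
```

```text
t 9.17 p [ 549.4 -240.3  107.5] yaw 99.51 tilt [ 0.0052 -0.0024] F [-1.4  2.3 32.1] w 0.164
drift rel foot hole mm [ 0.94 -0.93] tip below strap top 40.0  EX in tool [-0.  1.] tilt fix deg [0.27 0.19 0.01]
```

Emit:
send_rows --pt "5 0 -0.5 2 0.2 0.1 0" --pt "5 0 0 2 0 0 0"

```text
t: 9.33
eef_pos: [0.5501, -0.2408, 0.1075]
orientation: [0.646, 0.763, -0.0, 0.003]
wrist_force: [-4.0, 3.7, 24.0]
gripper_width: 0.16
```

```bash
python3 - <<'E'
from h import *
rel()
E
```

```text
t 9.33 p [ 550.1 -240.8  107.5] yaw 99.49 tilt [ 0.0045 -0.004 ] F [-4.   3.7 24. ] w 0.16
drift rel foot hole mm [ 1.5  -1.48] tip below strap top 40.0  EX in tool [0. 1.] tilt fix deg [ 0.22  0.27 -0.01]
```

It bottomed firmly at tip depth ≈40 mm and isn't moving. Holding the press while correcting the sideways creep.

Emit:
send_rows --pt "5 1 -1 2.4 0.1 0.1 0" --pt "5 1 -1 2.4 0.1 0.1 0" --pt "5 0.8 -1 2.4 0 0 0" --pt "5 0.8 -1 2.4 0 0 0"

```text
t: 9.67
eef_pos: [0.5495, -0.2402, 0.1075]
orientation: [0.647, 0.763, 0.0, 0.007]
wrist_force: [-0.5, 1.2, 24.5]
gripper_width: 0.16
```

```bash
python3 - <<'E'
from h import *
rel()
E
```

```text
t 9.67 p [ 549.5 -240.2  107.5] yaw 99.4 tilt [ 0.0114 -0.0094] F [-0.5  1.2 24.5] w 0.16
drift rel foot hole mm [ 1.04 -0.84] tip below strap top 40.0  EX in tool [0.002 1.   ] tilt fix deg [ 0.55  0.64 -0.1 ]
```

Emit:
send_rows --pt "5 0.3 -0.5 2.8 0.2 0.2 0" --pt "5 0.3 -0.5 2.8 0.2 0.2 0" --pt "5 0.3 -0.5 2.8 0.2 0.2 0" --pt "5 0.3 -0.5 2.8 0.2 0.2 0" --pt "5 0.3 -0.5 2.8 0.2 0.2 0" --pt "5 0.3 -0.5 2.8 0.2 0.2 0" --pt "5 0.3 -0.5 2.8 0.2 0.2 0" --pt "5 0.3 -0.5 2.8 0.2 0.2 0"

```text
t: 10.33
eef_pos: [0.5507, -0.241, 0.1073]
orientation: [0.648, 0.762, -0.002, -0.001]
wrist_force: [-2.8, 2.7, 30.8]
gripper_width: 0.162
```

```bash
python3 - <<'E'
from h import *
rel()
p,d=snapshot("wrist"); cv2.imwrite("pics/w6.png",p[:,:,::-1])
p,d=snapshot("scene"); cv2.imwrite("pics/s6.png",cv2.resize(p[120:260,220:400],None,fx=4,fy=4,interpolation=cv2.INTER_CUBIC)[:,:,::-1])
rel()
E
```

```text
t 10.33 p [ 550.7 -241.   107.3] yaw 99.27 tilt [-0.0033 -0.0017] F [-2.8  2.7 30.8] w 0.162
drift rel foot hole mm [ 2.08 -1.81] tip below strap top 40.2  EX in tool [0.004 1.   ] tilt fix deg [-0.2   0.06 -0.23]
t 10.43 p [ 550.7 -241.1  107.3] yaw 99.27 tilt [-0.0033 -0.0017] F [-3.3  2.6 29.9] w 0.162
drift rel foot hole mm [ 2.06 -1.85] tip below strap top 40.2  EX in tool [0.004 1.   ] tilt fix deg [-0.2   0.06 -0.23]
```

View pics/w6.png

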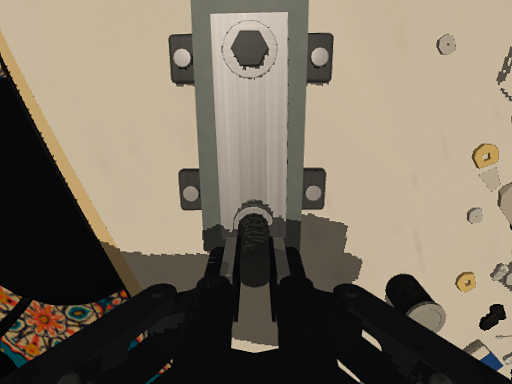

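View pics/s6.png

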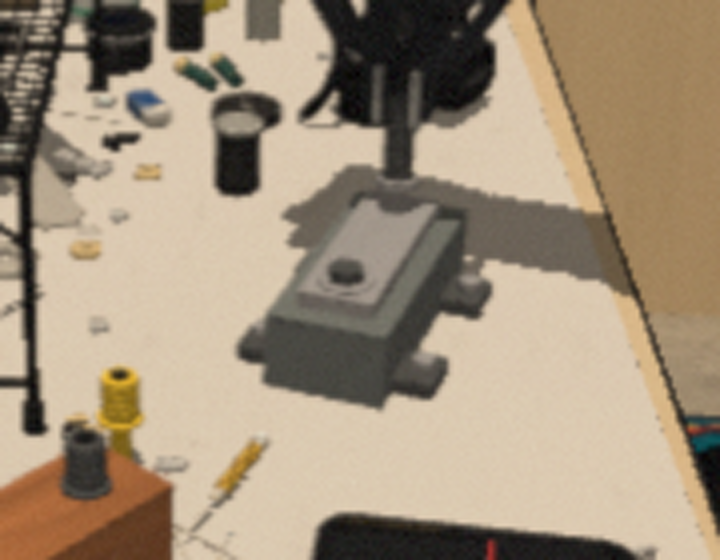

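The strap now runs parallel to the foot's edges, with the drift seated and about 30 N pressed for over a second at constant depth. Withdrawing it next.

Emit:
send_rows --pt "5 1 -1 -4 -0.2 0 0" --pt "5 0.5 -0.5 -8 0 0 0" --pt "5 0 0 -12 0 0 0" --pt "5 0 0 -15 0 0 0" --pt "5 0 0 -15 0 0 0" --pt "5 0 0 -15 0 0 0" --pt "5 0 0 -15 0 0 0" --pt "5 0 0 -10 0 0 0"

```text
t: 11.1
eef_pos: [0.5379, -0.2409, 0.1994]
orientation: [0.648, 0.761, -0.008, -0.01]
wrist_force: [1.3, 0.1, -2.0]
gripper_width: 0.162
```

```bash
python3 - <<'E'
from h import *
o=rel()
p,d=snapshot("wrist"); np.savez("w7.npz",p=p,d=d); cv2.imwrite("pics/w7.png",p[:,:,::-1])
import pickle; pickle.dump(o,open("w7.pkl","wb"))
print(proj("wrist",[o["eef_pos"]-[0,0,.0375],o["eef_pos"]-[0,0,.0915]],o))
E
```

```text
t 11.1 p [ 537.9 -240.9  199.4] yaw 99.13 tilt [-0.0245  0.0012] F [ 1.3  0.1 -2. ] w 0.162
drift rel foot hole mm [-10.55   0.38] tip below strap top -51.9  EX in tool [0.006 1.   ] tilt fix deg [-1.38 -0.29 -0.36]
[[255.71470497 221.76535861]
 [257.05091539 195.00080353]]
```

View pics/w7.png

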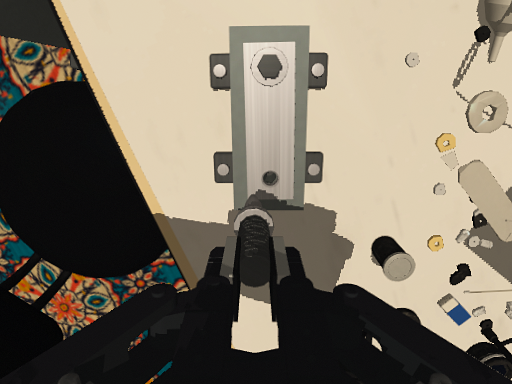

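The strap hole now shows a single dark bore at (270,178), in line with the foot. The drift hangs in the gripper at (254,215). A crop will let me check its tilt and the bore position.

```bash
python3 - <<'E'
from h import *
import pickle
p=np.load("w7.npz")["p"]
a=cv2.resize(p[145:245,195:315],None,fx=6,fy=6,interpolation=cv2.INTER_CUBIC)
cv2.imwrite("pics/c8.png",cv2.convertScaleAbs(a,alpha=1.6,beta=20)[:,:,::-1])
print(togo([0.5505,0.0,0.215],92))
E
```

```text
(array([236.36725034,  49.8404708 , -14.30982911]), array([-1.30215235, -0.13854113,  7.12054253]))
```

View pics/c8.png

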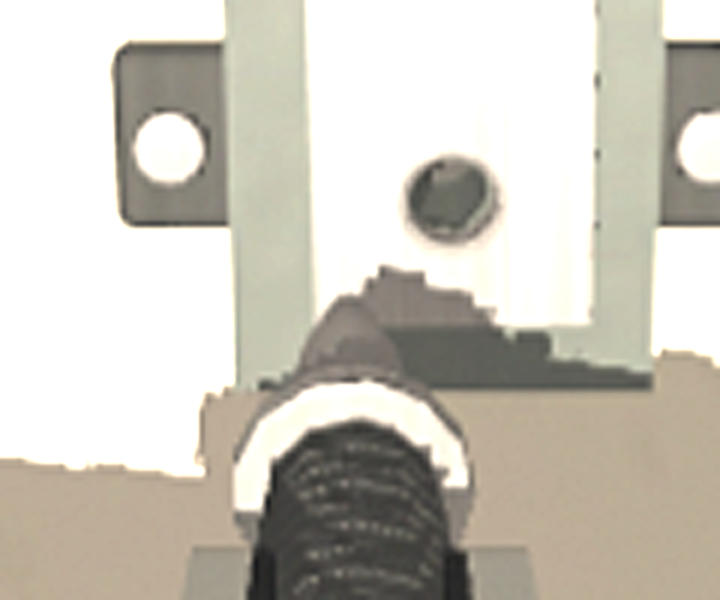

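Emit:
send_rows --pt "5 15 5 -6 -0.7 -0.1 1" --pt "5 36 9 -6 -0.6 -0.1 2" --pt "5 36 8 -3 0 0 2" --pt "5 36 6 0 0 0 2" --pt "5 36 5 0 0 0 2" --pt "5 36 3 0 0 0 2" --pt "5 36 1 0 0 0 2" --pt "5 36 0 0 0 0 2"

```text
t: 11.82
eef_pos: [0.5548, 0.0188, 0.2072]
orientation: [0.755, 0.656, -0.014, -0.004]
wrist_force: [0.2, 0.0, -2.3]
gripper_width: 0.162
```

```bash
python3 - <<'E'
from h import *
st(); print(togo([0.555,0.1838,0.2],79))
E
```

```text
t 11.82 p [554.8  18.8 207.2] yaw 81.97 tilt [-0.0256 -0.0118] F [ 0.2  0.  -2.3] w 0.162
(array([163.48600313, -22.71277631,   5.25265184]), array([-1.33276564,  0.91122591,  2.96208688]))
```

Emit:
send_rows --pt "5 33 -5 0 -0.5 0.3 1" --pt "5 33 -5 0 -0.5 0.3 1" --pt "5 33 -5 0 -0.3 0.3 1" --pt "5 33 -5 1 0 0 0" --pt "5 20 -3 1 0 0 0" --pt "5 6 0 1 0 0 0" --pt "5 0 0 0 0 0 0"

```text
t: 12.4
eef_pos: [0.5493, 0.1882, 0.1956]
orientation: [0.771, 0.637, -0.01, -0.003]
wrist_force: [0.9, -0.8, -1.7]
gripper_width: 0.164
```

```bash
python3 - <<'E'
from h import *
st(); print(togo([0.555,0.1838,0.162],79))
E
```

```text
t 12.4 p [549.3 188.2 195.6] yaw 79.1 tilt [-0.0195 -0.0084] F [ 0.9 -0.8 -1.7] w 0.164
(array([-2.83089838,  7.06519397, 33.47695402]), array([-1.00593968,  0.6821524 ,  0.09230765]))
```

Emit:
send_rows --pt "5 -1 3 8 -0.8 0.6 0" --pt "5 -1 3 12 -0.2 0.1 0" --pt "5 -0.5 0 10 0 0 0" --pt "5 0 0 0 0 0 0"

```text
t: 12.73
eef_pos: [0.5529, 0.1772, 0.1621]
orientation: [0.772, 0.635, -0.004, 0.001]
wrist_force: [-0.5, -0.5, -1.7]
gripper_width: 0.162
```

```bash
python3 - <<'E'
from h import *
o=st(); print(togo([0.555,0.1838,0.16],79))
p,d=snapshot("wrist"); np.savez("w8.npz",p=p,d=d); 
import pickle; pickle.dump(o,open("w8.pkl","wb"))
print(proj("wrist",[[.555,.1838,.058],o["eef_pos"]-[0,0,.0915]],o))
a=cv2.resize(p[140:280,180:330],None,fx=4,fy=4,interpolation=cv2.INTER_CUBIC)
cv2.imwrite("pics/c9.png",cv2.convertScaleAbs(a,alpha=1.6,beta=20)[:,:,::-1])
E
```

```text
t 12.73 p [552.9 177.2 162.1] yaw 78.89 tilt [-0.0049 -0.0066] F [-0.5 -0.5 -1.7] w 0.162
(array([6.92323923, 0.79402199, 2.0931848 ]), array([-0.20294156,  0.4229889 , -0.1112738 ]))
[[255.71793837 180.70891959]
 [254.71885292 193.67189976]]
```

View pics/c9.png

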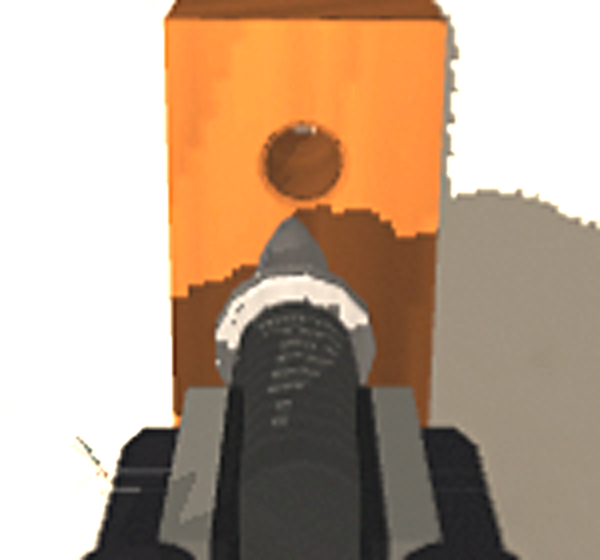

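The socket mouth is at crop (304,161), i.e. px (255.6,180), within 1 px of the prediction. The tip is at crop (294,222), about 8 mm short in tool x. I'll correct that and lower it.

Emit:
send_rows --pt "5 5 1 1 -0.2 0.4 0" --pt "5 3 0.6 1 0 0 0" --pt "5 0 0 0 0 0 0"

```text
t: 13.03
eef_pos: [0.5571, 0.183, 0.1614]
orientation: [0.773, 0.634, 0.0, 0.001]
wrist_force: [0.9, 1.5, -1.2]
gripper_width: 0.161
```

```bash
python3 - <<'E'
from h import *
o=st(); print(togo([0.556,0.1848,0.15],79))
E
```

```text
t 13.03 p [557.1 183.  161.4] yaw 78.68 tilt [ 0.0007 -0.0008] F [ 0.9  1.5 -1.2] w 0.161
(array([ 1.5186628, -1.4327617, 11.4364435]), array([ 0.04911076,  0.0345521 , -0.31905698]))
```

Emit:
send_rows --pt "5 1.4 -1.2 6 0 0 -0.2" --pt "5 0.5 0 8 0 0 0" --pt "5 0.3 0 8 0 0 0"

```text
t: 13.28
eef_pos: [0.5578, 0.1865, 0.1404]
orientation: [0.772, 0.635, 0.002, 0.001]
wrist_force: [0.7, 0.2, -1.6]
gripper_width: 0.165
```

```bash
python3 - <<'E'
from h import *
o=st(); print(togo([0.556,0.1848,0.0965],79))
E
```

```text
t 13.28 p [557.8 186.5 140.4] yaw 78.9 tilt [0.0051 0.0009] F [ 0.7  0.2 -1.6] w 0.165
(array([-2.07832051, -1.6516247 , 43.8546633 ]), array([ 0.27520603, -0.10576418, -0.10103767]))
```

Emit:
send_rows --pt "5 -1.2 -1.5 7 0.2 0 0" --pt "5 -0.5 -1 7 0.1 0 0" --pt "5 0 -0.5 7 0.1 0 0"

```text
t: 13.53
eef_pos: [0.5545, 0.1855, 0.1166]
orientation: [0.772, 0.636, -0.0, -0.001]
wrist_force: [2.9, -1.3, 0.1]
gripper_width: 0.16
```

```bash
python3 - <<'E'
from h import *
o=st(); print(togo([0.556,0.1848,0.0965],79))
E
```

```text
t 13.53 p [554.5 185.5 116.6] yaw 78.94 tilt [-0.0018  0.0022] F [ 2.9 -1.3  0.1] w 0.16
(array([-0.40456234,  1.63121486, 20.12776509]), array([-0.12533159, -0.1012321 , -0.05771998]))
```

Emit:
send_rows --pt "5 -0.3 0.8 6 -0.1 -0.1 0" --pt "5 -0.2 -0.3 6 0 0 0" --pt "5 0 -0.3 4 0 0 0"

```text
t: 13.78
eef_pos: [0.5544, 0.1845, 0.0977]
orientation: [0.772, 0.636, -0.001, -0.0]
wrist_force: [2.1, -0.3, -1.2]
gripper_width: 0.162
```

```bash
python3 - <<'E'
from h import *
o=st(); print(togo([0.556,0.1848,0.0965],79))
E
```

```text
t 13.78 p [554.4 184.5  97.7] yaw 78.92 tilt [-0.0016 -0.0005] F [ 2.1 -0.3 -1.2] w 0.162
(array([0.62518568, 1.53672974, 1.20916233]), array([-0.08735022,  0.04468562, -0.08113024]))
```

Emit:
send_rows --pt "5 0 0.3 1.5 0 0 0" --pt "5 0 0 1.5 0 0 0"

```text
t: 13.95
eef_pos: [0.5548, 0.1847, 0.0946]
orientation: [0.772, 0.636, -0.001, -0.0]
wrist_force: [-7.6, -3.1, 31.1]
gripper_width: 0.162
```

```bash
python3 - <<'E'
from h import *
o=st()
E
```

```text
t 13.95 p [554.8 184.7  94.6] yaw 78.92 tilt [-0.0015 -0.0004] F [-7.6 -3.1 31.1] w 0.162
```

The collar is seated on the block (31 N up). Releasing.

Emit:
send_rows --pt "30 0 0 0 0 0 0" --pt "55 0 0 0 0 0 0" --pt "60 0 0 0 0 0 0" --pt "60 0 0 0 0 0 0"

```text
t: 14.28
eef_pos: [0.5547, 0.1854, 0.0955]
orientation: [0.772, 0.636, -0.0, -0.0]
wrist_force: [-0.2, 1.1, 0.7]
gripper_width: 0.697
```

```bash
python3 - <<'E'
from h import *
o=st(); print(togo([0.54,0.135,0.22],79))
E
```

```text
t 14.28 p [554.7 185.4  95.5] yaw 78.94 tilt [-0.0008  0.0002] F [-0.2  1.1  0.7] w 0.697
(array([ -52.26959831,   -4.88302078, -124.4878526 ]), array([-0.04764451, -0.00254764, -0.05728178]))
```

Emit:
send_rows --pt "60 0 1 -10 0 0 0" --pt "60 0 1.5 -20 0.2 0 0" --pt "60 0 2 -25 0.2 0 0" --pt "60 0 1 -25 0.2 0 0" --pt "75 -12 -1 -25 0.1 0 0" --pt "75 -20 -2 -12 0 0 0" --pt "75 -15 -1 0 0 0 0" --pt "75 0 0 0 0 0 0"

```text
t: 14.95
eef_pos: [0.5472, 0.1391, 0.2226]
orientation: [0.771, 0.637, -0.004, -0.006]
wrist_force: [0.4, 0.6, 0.3]
gripper_width: 0.878
```

```bash
python3 - <<'E'
from h import *
o=st()
p,d=snapshot("wrist"); np.savez("w9.npz",p=p,d=d)
import pickle; pickle.dump(o,open("w9.pkl","wb"))
a=cv2.resize(p[70:250,180:340],None,fx=3.3,fy=3.3,interpolation=cv2.INTER_CUBIC)
cv2.imwrite("pics/c10.png",cv2.convertScaleAbs(a,alpha=1.6,beta=20)[:,:,::-1])
print(proj("wrist",[[.555,.1842,.114],[.539,.106,.085]],o), (proj("wrist",[[.555,.1842,.114],[.539,.106,.085]],o)-[180,70])*3.3)
print(togo([0.539,0.1058,0.18],79))
E
```

```text
t 14.95 p [547.2 139.1 222.6] yaw 79.19 tilt [-0.0142  0.004 ] F [0.4 0.6 0.3] w 0.878
[[255.29266448 133.10633071]
 [254.47360474 213.5025705 ]] [[248.46579277 208.25089135]
 [245.76289564 473.55848264]]
(array([-36.06522703,  -1.30619484,  42.70022504]), array([-0.81200725, -0.15032326,  0.22796517]))
```

View pics/c10.png

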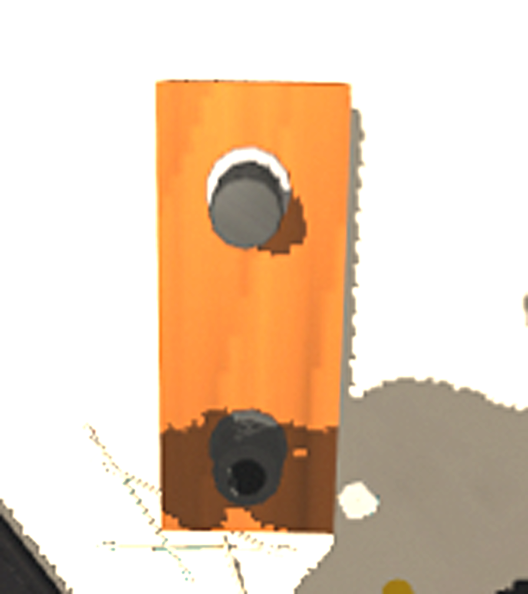

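The drift stands upright in the +y socket, its top at crop (246,209) against a predicted (248,208). The dark bolt is at crop (245,475) against (246,474). Now approaching the bolt.

Emit:
send_rows --pt "70 -15 -1 10 -0.5 -0.1 0.2" --pt "60 -15 -1 15 -0.3 0 0" --pt "60 -6 -0.5 15 0 0 0" --pt "60 0 0 10 0 0 0" --pt "60 0 0 0 0 0 0"

```text
t: 15.42
eef_pos: [0.5389, 0.1105, 0.1725]
orientation: [0.77, 0.638, 0.003, -0.001]
wrist_force: [-0.9, 0.4, 0.5]
gripper_width: 0.7
```

```bash
python3 - <<'E'
from h import *
o=st()
print(togo([0.539,0.1058,0.083],79))
E
```

```text
t 15.42 p [538.9 110.5 172.5] yaw 79.23 tilt [0.0031 0.0051] F [-0.9  0.4  0.5] w 0.7
(array([-5.13299707,  0.83774863, 89.44404248]), array([ 0.12205129, -0.31940512,  0.2333094 ]))
```

Emit:
send_rows --pt "60 -3 0 15 0 -0.3 0.2" --pt "60 -2 -0.5 18 0.1 0 0" --pt "60 0 -0.5 18 0.1 0 0" --pt "60 0 0 14 0 0 0" --pt "60 0 0 0 0 0 0"

```text
t: 15.83
eef_pos: [0.5394, 0.1132, 0.1068]
orientation: [0.77, 0.638, 0.002, -0.002]
wrist_force: [0.1, 0.5, 0.4]
gripper_width: 0.704
```

```bash
python3 - <<'E'
from h import *
o=st()
print(togo([0.539,0.1058,0.083],79))
E
```

```text
t 15.83 p [539.4 113.2 106.8] yaw 79.31 tilt [0.0005 0.0047] F [0.1 0.5 0.4] w 0.704
(array([-7.48008035,  1.01295556, 23.75561009]), array([-0.0224837 , -0.2714535 ,  0.31447779]))
```

Emit:
send_rows --pt "60 -5 0.5 10 0 -0.3 0.3" --pt "60 -4 0.3 8 0 -0.1 0" --pt "60 -1 0 4 0 0 0" --pt "60 0 0 0 0 0 0"

```text
t: 16.17
eef_pos: [0.5397, 0.1055, 0.0846]
orientation: [0.771, 0.637, -0.0, 0.001]
wrist_force: [1.1, 0.1, 0.2]
gripper_width: 0.704
```

```bash
python3 - <<'E'
from h import *
o=st()
print(togo([0.539,0.1058,0.083],79))
E
```

```text
t 16.17 p [539.7 105.5  84.6] yaw 79.14 tilt [ 0.0007 -0.0012] F [1.1 0.1 0.2] w 0.704
(array([ 0.13950204, -0.77664452,  1.57145035]), array([0.05190336, 0.06084039, 0.13543536]))
```

Emit:
send_rows --pt "45 0 -0.5 1.5 0 0 0" --pt "30 0 0 0 0 0 0" --pt "10 0 0 0 0 0 0" --pt "5 0 0 0 0 0 0" --pt "5 0 0 0 0 0 0" --pt "5 0 0 0 0 0 0" --force 80

```text
t: 16.67
eef_pos: [0.5404, 0.1059, 0.0848]
orientation: [0.771, 0.637, 0.001, 0.001]
wrist_force: [0.6, -0.5, 0.5]
gripper_width: 0.056
```

```bash
python3 - <<'E'
from h import *
o=st()
p,d=snapshot("scene"); cv2.imwrite("pics/s9.png",cv2.resize(p[150:320,130:330],None,fx=3.5,fy=3.5)[:,:,::-1])
p,d=snapshot("wrist"); cv2.imwrite("pics/w10.png",p[:,:,::-1])
E
```

```text
t 16.67 p [540.4 105.9  84.8] yaw 79.1 tilt [ 0.0037 -0.0005] F [ 0.6 -0.5  0.5] w 0.056
```

View pics/s9.png

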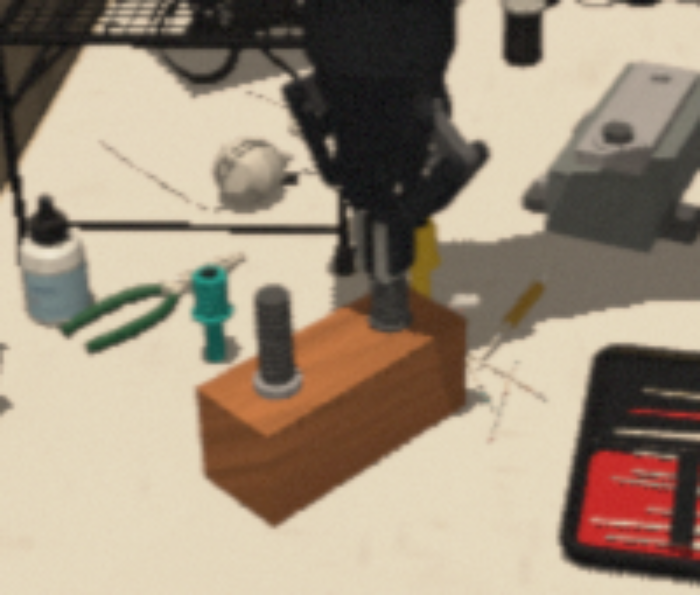

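View pics/w10.png

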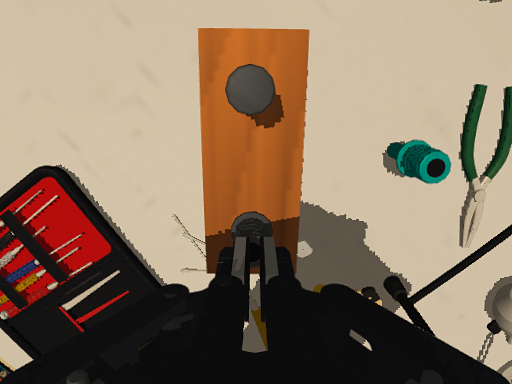

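```bash
python3 - <<'E'
from h import *
o=get_obs(); p=cv2.imread("pics/w10.png")
print(proj("wrist",[o["eef_pos"],o["eef_pos"]-[0,0,.019],[.539,.106,.085],[.539,.106,.061]],o))
a=cv2.resize(p[180:370,180:330],None,fx=4,fy=4,interpolation=cv2.INTER_CUBIC)[:600]
cv2.imwrite("pics/c11.png",cv2.convertScaleAbs(a,alpha=2.5,beta=30))
E
```

```text
[[254.37742169 250.27356338]
 [254.23619409 234.30893362]
 [251.63876326 250.65696029]
 [251.79965555 230.93859838]]
```

View pics/c11.png

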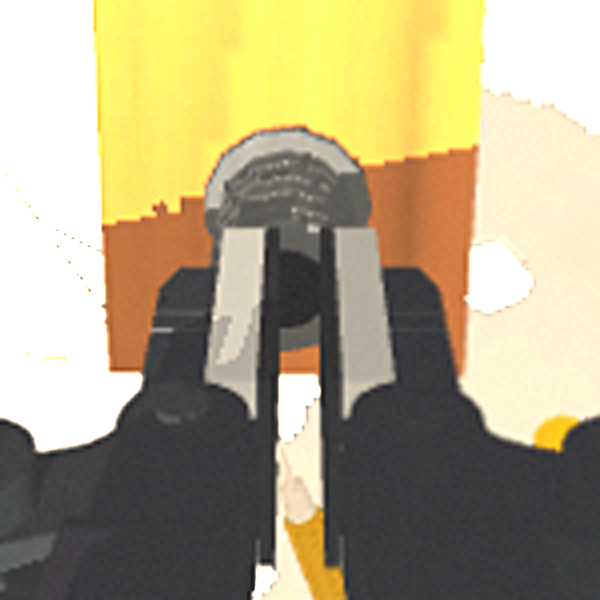

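```bash
python3 - <<'E'
from h import *
o=get_obs(); p,d=snapshot("wrist"); C=cloud("wrist",d,o)
R=Rn.from_quat(o["orientation"]).as_matrix()
f=lambda u,v:(int(u/4+180),int(v/4+180))
for u,v in [(240,240),(240,300),(240,370),(360,240),(360,300),(360,370),(272,240),(330,240),(300,290),(300,335),(300,200),(290,145),(272,340)]:
    x,y=f(u,v); X=C[y,x]; print((u,v),(X*1000).round(1),"tool",(R.T@(X-o["eef_pos"])*1000).round(1))
p,d=snapshot("top"); cv2.imwrite("pics/t11.png",cv2.resize(p[140:260,130:270],None,fx=5,fy=5,interpolation=cv2.INTER_CUBIC)[:,:,::-1])
E
```

```text
(240, 240) [535.9 118.2  95.9] tool [ 11.3  -6.7 -11.1]
(240, 300) [536.4 117.9 109.8] tool [ 11.1  -6.1 -25. ]
(240, 370) [536.9 117.9 123.3] tool [ 11.2  -5.6 -38.5]
(360, 240) [549.6 114.4  93.7] tool [10.2  7.4 -8.9]
(360, 300) [548.9 115.3 109.5] tool [ 10.9   6.7 -24.7]
(360, 370) [548.2 115.4 122.9] tool [ 10.9   6.  -38.1]
(272, 240) [539.6 117.6  96.1] tool [ 11.4  -3.  -11.3]
(330, 240) [546.  116.3  96. ] tool [ 11.4   3.5 -11.2]
(300, 290) [540.5 104.7  84.7] tool [-1.1  0.3  0.1]
(300, 335) [539.3  98.2  84.2] tool [-7.7  0.3  0.6]
(300, 200) [542.3 114.1  78.5] tool [8.5 0.3 6.3]
(290, 145) [540.8 114.9  60.3] tool [ 9.  -1.4 24.5]
(272, 340) [540.  117.8 118.9] tool [ 11.6  -2.6 -34.1]
```

```bash
python3 - <<'E'
from h import *
import pickle
for n in ["w1","w2","w4","w7","w9"]:
    o=pickle.load(open(n+".pkl","rb")); d=np.load(n+".npz")["d"]; C=cloud("wrist",d,o)
    R=Rn.from_quat(o["orientation"]).as_matrix(); T=(C-o["eef_pos"])@R*1000
    m=(d>0)&(abs(T[:,:,1])<65)&(T[:,:,0]>8)&(T[:,:,0]<13)&(T[:,:,2]<25)
    print(n,round(o["gripper_width"],3),"max tool z of finger front",T[m][:,2].max() if m.any() else None, "y at it",T[m][np.argmax(T[m][:,2])] )
E
```

```text
w1 0.999 max tool z of finger front -16.203678641236202 y at it [  8.09814505 -42.76613117 -16.20367864]
w2 0.996 max tool z of finger front -16.369870314809425 y at it [  8.18765501 -42.71130218 -16.36987031]
w4 0.166 max tool z of finger front 19.16208493453412 y at it [ 8.10773847 -1.31994567 19.16208493]
w7 0.162 max tool z of finger front 23.74939940433188 y at it [ 8.02993753  0.3706105  23.7493994 ]
w9 0.878 max tool z of finger front -13.379919339047644 y at it [  9.20761204  37.44217622 -13.37991934]
```

View pics/t11.png

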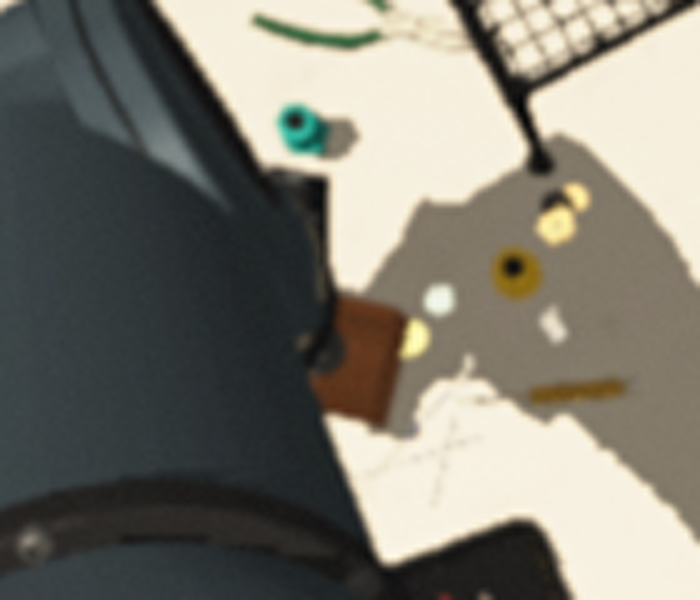

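Depth readings show the closed finger ends at about 8 mm behind the TCP (z ≈ 93 mm). That puts them over the bolt head's top at 85 mm, so the jaws closed above the head and this grasp missed. I'll open, go lower and check the finger-end height again.

Emit:
send_rows --pt "20 0 0 -3 0 0 0" --pt "50 0 0 -3 0 0 0" --pt "50 0 0 0 0 0 0" --pt "50 0 0 0 0 0 0"

```text
t: 17.2
eef_pos: [0.5402, 0.1058, 0.0913]
orientation: [0.771, 0.637, 0.001, 0.001]
wrist_force: [-0.6, 0.2, 0.9]
gripper_width: 0.586
```

```bash
python3 - <<'E'
from h import *
o=st();print(togo([0.5395,0.1055,0.075],79))
p,d=snapshot("wrist"); np.savez("w12.npz",p=p,d=d)
C=cloud("wrist",d,o); R=Rn.from_quat(o["orientation"]).as_matrix(); T=(C-o["eef_pos"])@R*1000
m=(d>0)&(abs(T[:,:,1])<50)&(T[:,:,0]>8)&(T[:,:,0]<13)&(T[:,:,2]<15)
for s in (-1,1):
    k=m&(T[:,:,1]*s>14); print(s,T[k][np.argmax(T[k][:,2])])
a=cv2.resize(p[150:370,150:360],None,fx=2.7,fy=2.7,interpolation=cv2.INTER_CUBIC)
cv2.imwrite("pics/c12.png",cv2.convertScaleAbs(a,alpha=2.2,beta=30)[:,:,::-1])
E
```

```text
t 17.2 p [540.2 105.8  91.3] yaw 79.1 tilt [ 0.0032 -0.0006] F [-0.6  0.2  0.9] w 0.586
(array([-0.45078185, -0.70882522, 16.34438891]), array([1.89592789e-01, 2.62775436e-06, 1.02256930e-01]))
-1 [  8.92164552 -25.02810784  -8.51444088]
1 [ 9.38984882 25.29899445 -7.35835752]
```

View pics/c12.png

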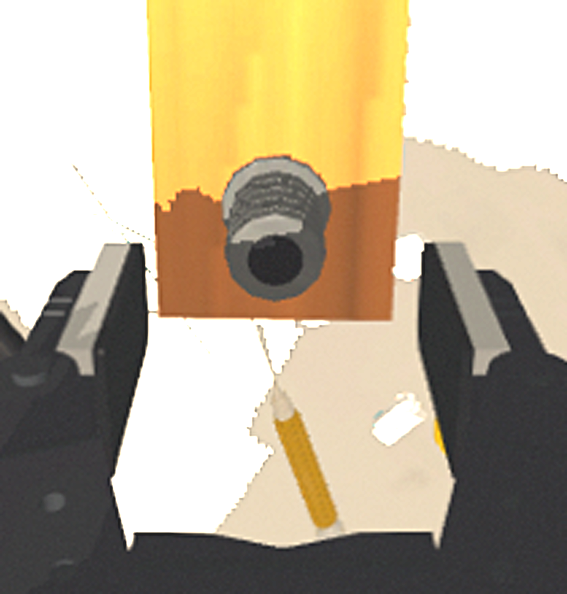

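Finger ends measure ≈8 mm behind the reported TCP, so I'll lower to TCP z ≈ 0.060 in stages, watching the force.

Emit:
send_rows --pt "50 -1 -0.7 6 0.1 0 0" --pt "50 -0.5 -0.3 6 0.1 0 0" --pt "50 -0.5 0 5 0 0 0" --pt "50 0 0 0 0 0 0"

```text
t: 17.58
eef_pos: [0.5388, 0.1037, 0.0726]
orientation: [0.771, 0.637, -0.0, -0.0]
wrist_force: [0.1, 0.1, -0.7]
gripper_width: 0.587
```

```bash
python3 - <<'E'
from h import *
o=st();print(togo([0.5395,0.1055,0.060],79))
E
```

```text
t 17.58 p [538.8 103.7  72.6] yaw 79.09 tilt [-0.0002  0.0001] F [ 0.1  0.1 -0.7] w 0.587
(array([ 1.87982967,  0.38768188, 12.58151369]), array([-0.01469401, -0.00274567,  0.09310459]))
```

Emit:
send_rows --pt "50 1.2 0.3 4 0 0 0" --pt "50 0.5 0 4 0 0 0" --pt "50 0 0 3 0 0 0" --pt "50 0 0 0 0 0 0"

```text
t: 17.92
eef_pos: [0.5389, 0.1055, 0.0594]
orientation: [0.771, 0.637, -0.001, -0.001]
wrist_force: [-0.8, -0.5, -0.8]
gripper_width: 0.585
```

```bash
python3 - <<'E'
from h import *
o=st();print(togo([0.5395,0.1055,0.060],79))
p,d=snapshot("wrist"); np.savez("w13.npz",p=p,d=d)
C=cloud("wrist",d,o); R=Rn.from_quat(o["orientation"]).as_matrix(); T=(C-o["eef_pos"])@R*1000
m=(d>0)&(abs(T[:,:,1])<50)&(T[:,:,0]>8)&(T[:,:,0]<13)&(T[:,:,2]<-2)
for s in (-1,1):
    k=m&(T[:,:,1]*s>14); j=np.argmax(T[k][:,2]);print(s,T[k][j],C[k][j])
a=cv2.resize(p[150:370,150:360],None,fx=2.7,fy=2.7,interpolation=cv2.INTER_CUBIC)
cv2.imwrite("pics/c13.png",cv2.convertScaleAbs(a,alpha=2.2,beta=30)[:,:,::-1])
p,d=snapshot("scene"); cv2.imwrite("pics/s13.png",cv2.resize(p[150:320,130:330],None,fx=3.5,fy=3.5)[:,:,::-1])
E
```

```text
t 17.92 p [538.9 105.5  59.4] yaw 79.1 tilt [-0.0019 -0.0001] F [-0.8 -0.5 -0.8] w 0.585
(array([ 0.15079901,  0.53291307, -0.57427909]), array([-0.10503562,  0.02777538,  0.10155216]))
-1 [  8.39651983 -25.2122971   -7.46774427] [0.51579123 0.1184655  0.06693668]
1 [ 9.65101528 25.20863241 -7.88453515] [0.56554064 0.11016439 0.06726041]
```

View pics/c13.png

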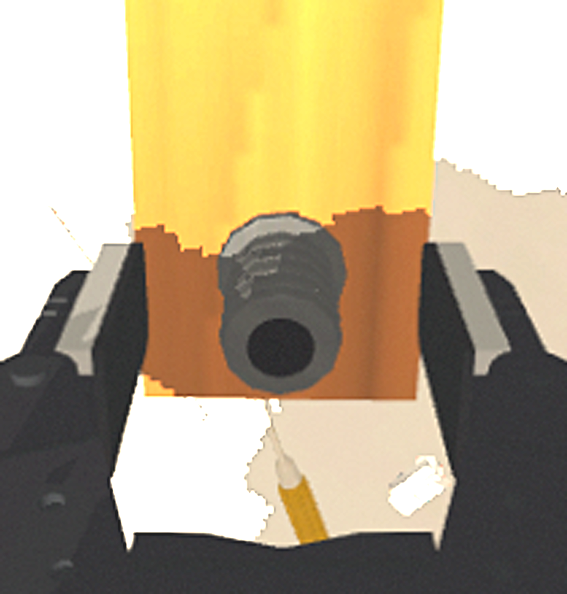

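View pics/s13.png

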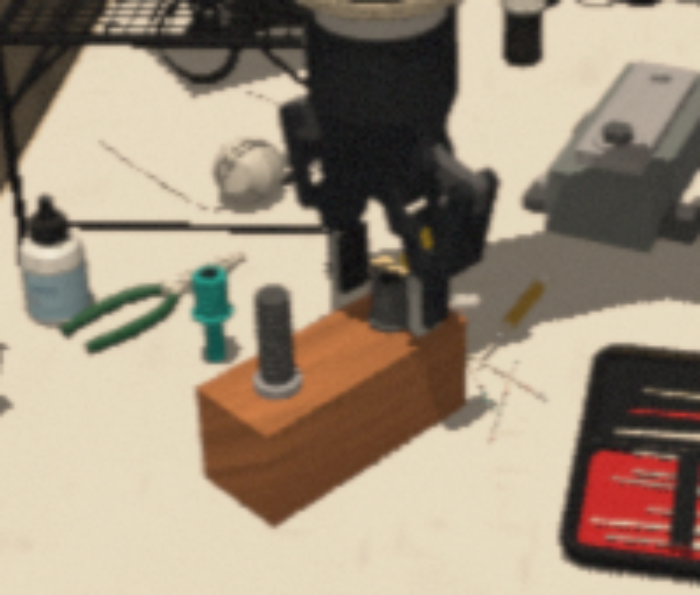

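The head is now between the fingers, whose ends are at z ≈ 67 mm, above the flange. Closing.

Emit:
send_rows --pt "35 0 0.3 0 0 0 0" --pt "15 0 0 0 0 0 0" --pt "5 0 0 0 0 0 0" --pt "5 0 0 0 0 0 0" --pt "5 0 0 0 0 0 0" --force 80

```text
t: 18.43
eef_pos: [0.54, 0.1056, 0.061]
orientation: [0.771, 0.637, 0.0, -0.0]
wrist_force: [-0.6, 0.0, -1.6]
gripper_width: 0.202
```

```bash
python3 - <<'E'
from h import *
st()
E
```

```text
t 18.43 p [540.  105.6  61. ] yaw 79.1 tilt [0.0001 0.0002] F [-0.6  0.  -1.6] w 0.202
```

Emit:
send_rows --pt "5 0 0 -8 0 0 0" --pt "5 0 0.3 -12 0.1 0 0" --pt "5 0 0.5 -15 0.1 0 0" --pt "5 0 1 -20 0.2 0 0" --pt "5 0 1 -20 0.2 0 0" --pt "5 -5 1 -20 0 0 -1" --pt "5 -25 5 -8 0 0 -2" --pt "5 -36 7 0 0 0 -2"

```text
t: 19.1
eef_pos: [0.5448, 0.0456, 0.1718]
orientation: [0.737, 0.675, -0.002, -0.007]
wrist_force: [1.4, -0.8, -1.4]
gripper_width: 0.203
```

```bash
python3 - <<'E'
from h import *
st(); print(togo([0.5490,-0.24,0.15],99.5))
E
```

```text
t 19.1 p [544.8  45.6 171.8] yaw 84.98 tilt [-0.0118  0.0071] F [ 1.4 -0.8 -1.4] w 0.203
(array([-284.23899289,   29.48336292,   19.7596227 ]), array([ -0.66330845,  -0.43504704, -14.52182189]))
```

Emit:
send_rows --pt "5 -36 4 0 -0.3 -0.2 -2" --pt "5 -36 3 0 -0.3 -0.2 -2" --pt "5 -36 1 2 -0.1 0 -2" --pt "5 -36 0 2 0 0 -2" --pt "5 -36 -2 2 0 0 -2" --pt "5 -36 -3 2 0 0 -2" --pt "5 -28 -3 2 0 0 -1" --pt "5 -10 0 0 0 0 -0.5"

```text
t: 19.77
eef_pos: [0.5501, -0.2256, 0.1683]
orientation: [0.648, 0.762, 0.001, 0.004]
wrist_force: [-0.4, -0.7, -0.8]
gripper_width: 0.2
```

```bash
python3 - <<'E'
from h import *
st(); print(togo([0.5490,-0.235,0.14],99.5))
E
```

```text
t 19.77 p [ 550.1 -225.6  168.3] yaw 99.21 tilt [ 0.0069 -0.0042] F [-0.4 -0.7 -0.8] w 0.2
(array([-8.99712715, -2.72993222, 28.35817821]), array([ 0.35190731,  0.30434355, -0.29247665]))
```

Emit:
send_rows --pt "5 -6 -1.5 10 0.3 0.3 -0.3" --pt "5 -5 -1.5 14 0.1 0 0" --pt "5 0 -1 14 0 0 0" --pt "5 0 0 12 0 0 0" --pt "5 0 0 0 0 0 0"

```text
t: 20.18
eef_pos: [0.5464, -0.2406, 0.1144]
orientation: [0.648, 0.762, -0.001, -0.001]
wrist_force: [-0.4, 0.1, -1.2]
gripper_width: 0.2
```

```bash
cat >> h.py <<'E'
def relb(dz=.003):
    o=st(); p=o["eef_pos"]; r=(np.array([p[:2]@EX,p[:2]@EY])-FH)*1000
    R=Rn.from_quat(o["orientation"]).as_matrix()
    print("bolt rel foot hole mm",r.round(2),"end below strap top",round(56-(p[2]-dz-.032)*1000,1),"tilt fix",togo(p,99.5,o)[1].round(2)); return o
E
python3 - <<'E'
from h import *
o=relb()
p,d=snapshot("wrist"); np.savez("w14.npz",p=p,d=d)
import pickle; pickle.dump(o,open("w14.pkl","wb"))
print("end pred",proj("wrist",[o["eef_pos"]-[0,0,.035]],o))
a=cv2.resize(p[140:290,190:320],None,fx=4,fy=4,interpolation=cv2.INTER_CUBIC)
cv2.imwrite("pics/c14.png",cv2.convertScaleAbs(a,alpha=1.8,beta=20)[:,:,::-1])
E
```

```text
t 20.18 p [ 546.4 -240.6  114.4] yaw 99.22 tilt [-0.0018  0.0001] F [-0.4  0.1 -1.2] w 0.2
bolt rel foot hole mm [-2.1 -0.7] end below strap top -23.4 tilt fix [-0.1  -0.02 -0.28]
end pred [[254.41092547 223.09933596]]
```

View pics/c14.png

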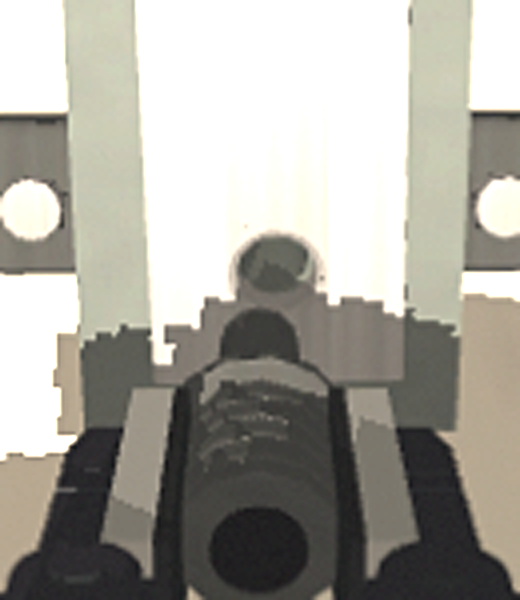

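```bash
python3 - <<'E'
from h import *
import pickle; o=pickle.load(open("w14.pkl","rb")); R=Rn.from_quat(o["orientation"]).as_matrix()
f=lambda l:(np.array(l)+.5)/4-.5+[190,140]
h=onplane("wrist",f([[277,273]]),.056,o)[0]
e=onplane("wrist",f([[261,343]]),o["eef_pos"][2]-.035,o)[0]
L=onplane("wrist",f([[67,50],[82,330]]),.046,o); Q=onplane("wrist",f([[471,50],[459,330]]),.046,o)
print("mid EX",((L+Q)/2)[:,:2]@EX, "strap hole",h, h[:2]@EX,h[:2]@EY,"bolt end",e,e[:2]@EX,e[:2]@EY,"move tool mm",R.T@(h-e)*1000)
E
```

```text
mid EX [0.50103665 0.50117401] strap hole [ 0.54920675 -0.23893865  0.056     ] 0.5022384535593223 -0.3263070134659544 bolt end [ 0.54693691 -0.24207077  0.07943301] 0.499482796063982 -0.32902154044126575 move tool mm [ 2.71822089  2.78398769 23.42922841]
```

The strap hole rim is centred at crop (277,273) and the bolt end at (261,343). I need about +2.5 mm in tool x and +2.2 mm in tool y.

Emit:
send_rows --pt "5 2.5 2.2 6 -0.1 0 -0.2" --pt "5 0 0 7 0 0 0" --pt "5 0 0 4 0 0 0" --pt "5 0 0 0 0 0 0"

```text
t: 20.57
eef_pos: [0.55, -0.2339, 0.0977]
orientation: [0.645, 0.764, 0.001, 0.0]
wrist_force: [-0.1, 0.0, -0.7]
gripper_width: 0.199
```

```bash
python3 - <<'E'
from h import *
o=relb()
p,d=snapshot("wrist"); np.savez("w15.npz",p=p,d=d)
import pickle; pickle.dump(o,open("w15.pkl","wb"))
a=cv2.resize(p[140:290,190:320],None,fx=4,fy=4,interpolation=cv2.INTER_CUBIC)
cv2.imwrite("pics/c15.png",cv2.convertScaleAbs(a,alpha=1.8,beta=20)[:,:,::-1])
E
```

```text
t 20.57 p [ 550.  -233.9   97.7] yaw 99.71 tilt [0.0019 0.0014] F [-0.1  0.  -0.7] w 0.199
bolt rel foot hole mm [2.57 5.28] end below strap top -6.7 tilt fix [ 0.12 -0.06  0.21]
```

View pics/c15.png

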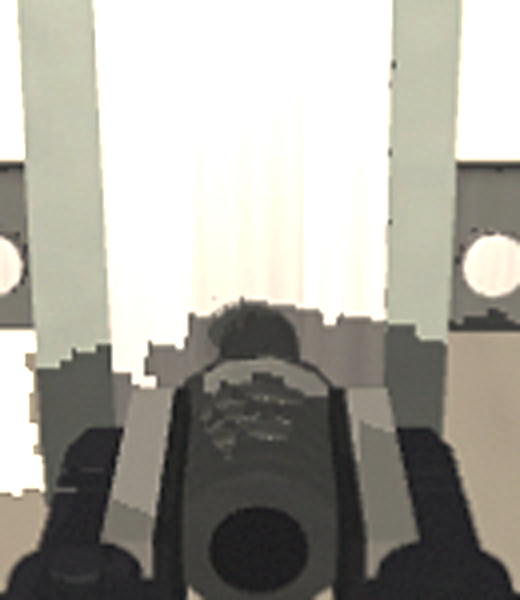

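Emit:
send_rows --pt "5 -2.5 -2 0 0.1 0 0.2" --pt "5 -0.5 0 0 0 0 0" --pt "5 0 0 0 0 0 0"

```text
t: 20.87
eef_pos: [0.5491, -0.2376, 0.0988]
orientation: [0.646, 0.763, 0.001, 0.0]
wrist_force: [0.6, -0.7, -0.5]
gripper_width: 0.203
```

```bash
python3 - <<'E'
from h import *
o=relb()
E
```

```text
t 20.87 p [ 549.1 -237.6   98.8] yaw 99.5 tilt [0.0015 0.0003] F [ 0.6 -0.7 -0.5] w 0.203
bolt rel foot hole mm [1.03 1.81] end below strap top -7.8 tilt fix [ 0.09 -0.    0.  ]
```

Emit:
send_rows --pt "5 0 -1 2 0 0 0" --pt "5 -0.2 -0.3 2 0 0 0" --pt "5 0 0 0 0 0 0"

```text
t: 21.12
eef_pos: [0.548, -0.2387, 0.0952]
orientation: [0.646, 0.763, 0.001, 0.001]
wrist_force: [0.1, -0.6, -1.0]
gripper_width: 0.201
```

```bash
python3 - <<'E'
from h import *
o=relb()
p,d=snapshot("wrist"); np.savez("w16.npz",p=p,d=d)
import pickle; pickle.dump(o,open("w16.pkl","wb"))
a=cv2.resize(p[170:270,200:310],None,fx=5,fy=5,interpolation=cv2.INTER_CUBIC)
cv2.imwrite("pics/c16.png",cv2.convertScaleAbs(a,alpha=3,beta=30)[:,:,::-1])
R=Rn.from_quat(o["orientation"]).as_matrix()
hole=np.array([.5488,-.2391,.056]); print("pred hole crop",((proj("wrist",[hole],o)-[200,170])*5))
E
```

```text
t 21.12 p [ 548.  -238.7   95.2] yaw 99.45 tilt [ 0.0027 -0.0004] F [ 0.1 -0.6 -1. ] w 0.201
bolt rel foot hole mm [-0.26  0.91] end below strap top -4.2 tilt fix [ 0.15  0.05 -0.05]
pred hole crop [[276.9256948  255.54554328]]
```

View pics/c16.png

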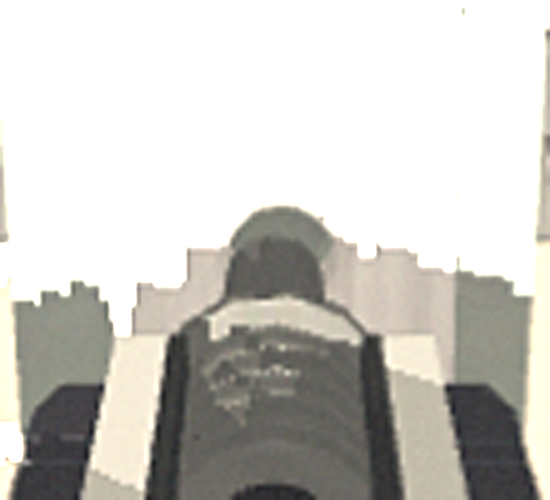

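The shank is centred at crop x 273 against the hole's 281, about 0.7 mm off. I'll shift by that and lower in small steps.

Emit:
send_rows --pt "5 -0.2 0.5 2 0.1 0 0" --pt "5 0 0 2 0 0 0" --pt "5 0 0 2 0 0 0"

```text
t: 21.42
eef_pos: [0.5489, -0.2389, 0.0893]
orientation: [0.646, 0.763, 0.0, 0.001]
wrist_force: [0.7, -0.2, -1.3]
gripper_width: 0.202
```

```bash
python3 - <<'E'
from h import *
o=relb()
E
```

```text
t 21.42 p [ 548.9 -238.9   89.3] yaw 99.45 tilt [ 0.0017 -0.001 ] F [ 0.7 -0.2 -1.3] w 0.202
bolt rel foot hole mm [0.63 0.55] end below strap top 1.7 tilt fix [ 0.08  0.07 -0.05]
```

Emit:
send_rows --pt "5 0 -0.3 2 0.1 0.1 0" --pt "5 0 -0.2 2 0 0 0" --pt "5 0 -0.2 2 0 0 0"

```text
t: 21.67
eef_pos: [0.5481, -0.2389, 0.0825]
orientation: [0.646, 0.763, 0.0, -0.001]
wrist_force: [0.0, 0.4, -1.1]
gripper_width: 0.203
```

```bash
python3 - <<'E'
from h import *
o=relb()
E
```

```text
t 21.67 p [ 548.1 -238.9   82.5] yaw 99.45 tilt [-0.0008  0.0008] F [ 0.   0.4 -1.1] w 0.203
bolt rel foot hole mm [-0.11  0.68] end below strap top 8.5 tilt fix [-0.04 -0.05 -0.05]
```

It's in the strap hole and moving freely, so I'll continue.

Emit:
send_rows --pt "5 0 0 2 0 0 0" --pt "5 0 0 2 0 0 0" --pt "5 0 0 2 0 0 0"

```text
t: 21.92
eef_pos: [0.5482, -0.2389, 0.0756]
orientation: [0.646, 0.763, 0.0, -0.001]
wrist_force: [0.1, -0.6, -1.2]
gripper_width: 0.202
```

```bash
python3 - <<'E'
from h import *
o=relb()
E
```

```text
t 21.92 p [ 548.2 -238.9   75.6] yaw 99.46 tilt [-0.0008  0.0009] F [ 0.1 -0.6 -1.2] w 0.202
bolt rel foot hole mm [-0.07  0.65] end below strap top 15.4 tilt fix [-0.04 -0.06 -0.04]
```

Emit:
send_rows --pt "5 0 0 3 0 0 0" --pt "5 0 0 3 0 0 0" --pt "5 0 0 3 0 0 0"

```text
t: 22.17
eef_pos: [0.5482, -0.2389, 0.0659]
orientation: [0.646, 0.763, 0.0, -0.0]
wrist_force: [-0.2, -0.7, -1.2]
gripper_width: 0.204
```

```bash
python3 - <<'E'
from h import *
o=relb()
E
```

```text
t 22.17 p [ 548.2 -238.9   65.9] yaw 99.45 tilt [-0.0006  0.0008] F [-0.2 -0.7 -1.2] w 0.204
bolt rel foot hole mm [-0.04  0.65] end below strap top 25.1 tilt fix [-0.03 -0.05 -0.05]
```

Emit:
send_rows --pt "5 0 0 2 0 0 0" --pt "5 0 0 2 0 0 0" --pt "5 0 0 1.2 0 0 0"

```text
t: 22.42
eef_pos: [0.5482, -0.2389, 0.0596]
orientation: [0.646, 0.763, 0.0, -0.001]
wrist_force: [-0.2, 0.0, -1.3]
gripper_width: 0.2
```

```bash
python3 - <<'E'
from h import *
o=relb()
E
```

```text
t 22.42 p [ 548.2 -238.9   59.6] yaw 99.46 tilt [-0.0008  0.001 ] F [-0.2  0.  -1.3] w 0.2
bolt rel foot hole mm [-0.02  0.73] end below strap top 31.4 tilt fix [-0.04 -0.06 -0.04]
```

Emit:
send_rows --pt "5 0 0 0.8 0 0 0" --pt "5 0 0 0.8 0 0 0"

```text
t: 22.58
eef_pos: [0.5483, -0.2389, 0.0585]
orientation: [0.646, 0.763, -0.0, -0.0]
wrist_force: [-5.5, 1.4, 18.3]
gripper_width: 0.2
```

```bash
python3 - <<'E'
from h import *
o=relb()
E
```

```text
t 22.58 p [ 548.3 -238.9   58.5] yaw 99.45 tilt [-0.0008  0.0006] F [-5.5  1.4 18.3] w 0.2
bolt rel foot hole mm [0.01 0.69] end below strap top 32.5 tilt fix [-0.04 -0.04 -0.05]
```

The flange is seated on the strap (18 N, depth 32.5 mm). Releasing and backing off.

Emit:
send_rows --pt "25 0 0 0 0 0 0" --pt "45 0 0 0 0 0 0" --pt "60 0 0 0 0 0 0" --pt "60 0 0 0 0 0 0" --pt "60 0 0.5 -10 0 0 0" --pt "60 0 0.5 -15 0 0 0" --pt "60 0 1 -20 0.1 0 0" --pt "60 0 1 -25 0.1 0 0"

```text
t: 23.25
eef_pos: [0.5484, -0.2375, 0.128]
orientation: [0.646, 0.763, -0.003, -0.006]
wrist_force: [-0.2, -1.0, -0.2]
gripper_width: 0.701
```

Emit:
send_rows --pt "60 0 1 -25 0.1 0 0" --pt "60 0 1 -25 0 0 0" --pt "60 -10 0 -10 0 0 0" --pt "60 -15 0 0 0 0 0" --pt "60 0 0 0 0 0 0"

```text
t: 23.67
eef_pos: [0.5584, -0.2615, 0.2009]
orientation: [0.645, 0.764, -0.001, -0.002]
wrist_force: [0.2, -0.2, -0.2]
gripper_width: 0.706
```

```bash
python3 - <<'E'
from h import *
o=st()
p,d=snapshot("wrist"); np.savez("w17.npz",p=p,d=d); cv2.imwrite("pics/w17.png",p[:,:,::-1])
import pickle; pickle.dump(o,open("w17.pkl","wb"))
a=cv2.resize(p[60:220,160:340],None,fx=3.6,fy=3.6,interpolation=cv2.INTER_CUBIC)
cv2.imwrite("pics/c17.png",cv2.convertScaleAbs(a,alpha=1.7,beta=20)[:,:,::-1])
p,d=snapshot("scene"); cv2.imwrite("pics/s17.png",cv2.resize(p[140:320,130:370],None,fx=3.2,fy=3.2,interpolation=cv2.INTER_CUBIC)[:,:,::-1])
E
```

```text
t 23.67 p [ 558.4 -261.5  200.9] yaw 99.65 tilt [-0.0046  0.0005] F [ 0.2 -0.2 -0.2] w 0.706
```

View pics/c17.png

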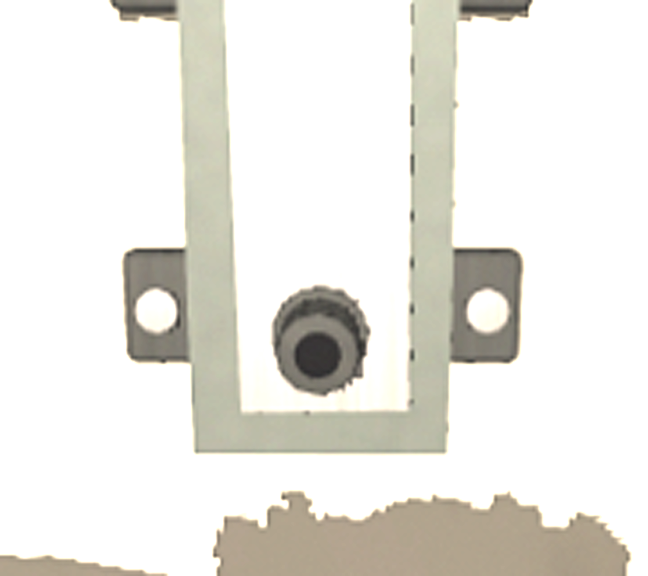

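View pics/s17.png

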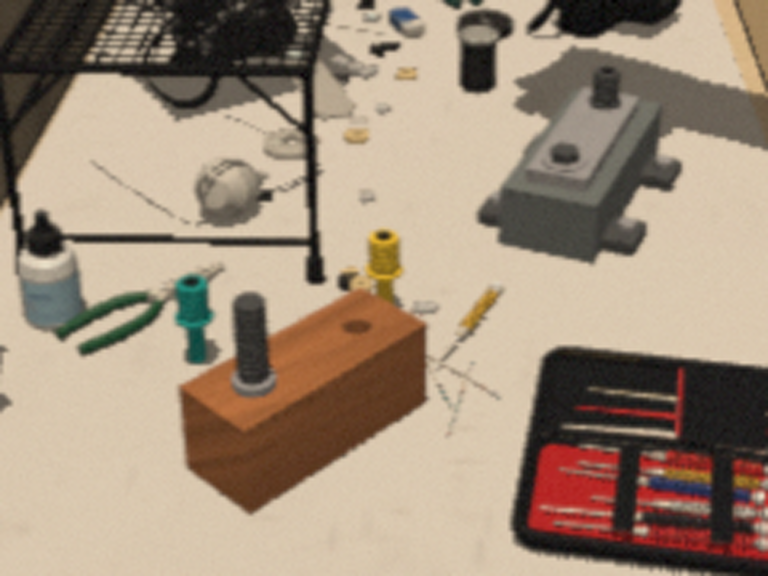

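Bolt is seated with its head at crop (320,345), the strap is aligned, the drift stands upright in its socket and the bystanders are untouched. I'll check heights and settling by depth.

```bash
python3 - <<'E'
from h import *
import pickle; o=pickle.load(open("w17.pkl","rb")); z=np.load("w17.npz"); d=z["d"]; C=cloud("wrist",d,o)
f=lambda u,v:(int(u/3.6+160),int(v/3.6+60))
for u,v in [(290,350),(350,350),(320,383),(318,352),(290,250),(210,300)]:
    x,y=f(u,v); print((u,v),(C[y,x]*1000).round(1))
uv=np.array([[318,350]])/3.6+[160,60]; X=onplane("wrist",uv,.083,o)[0,:2]; print("bolt rel foot hole",(np.array([X@EX,X@EY])-FH)*1000)
p,d=snapshot("scene"); C=cloud("scene",d)
for u,v in [(249,300),(606,72)]:
    print((C[int(v/3.2+140),int(u/3.2+130)]*1000).round(1))
st()
E
```

```text
(290, 350) [ 541.9 -239.3   83.1]
(350, 350) [ 556.1 -237.3   80.9]
(320, 383) [ 549.8 -246.1   82. ]
(318, 352) [ 548.6 -238.3   82.4]
(290, 250) [ 537.4 -219.8   53.6]
(210, 300) [ 518.5 -237.6   43.4]
bolt rel foot hole [0.69121617 1.14039984]
[555.5 181.  114.9]
[ 547.6 -236.7   84.9]
t 23.82 p [ 557.8 -257.7  199.4] yaw 99.82 tilt [-0.0066  0.0034] F [-0.8 -0.1 -0.3] w 0.706
```

```bash
python3 -c "
from h import *
print(sign_off()); st()"
```

```text
the job is handed in; nothing more can be done
None
the job is handed in; nothing more can be done
```

The job is handed in at about 24 s of the 72 s allowed: the strap is in line, the bolt sits through strap and foot, and the drift is back in the block. No verdict is reported.

**What I did**
- **Drift:** I took it from the +y socket and entered the overlap of the two holes with the strap still about 5 mm out. Working it down drew the strap into line. It bottomed at about 40 mm and I held it pressed for roughly 1 s, with readings of 24–32 N between moves. It went back upright in the +y socket.
- **Bolt:** the first grasp closed above the head, because the finger ends measured about 8 mm behind the reported TCP instead of 19 mm ahead. I reopened, went lower and gripped it properly. It went in freely and the flange met the strap at 18 N.

**Last checks**
- **Bolt position:** the head top read 82–85 mm (83 mm expected) and was about 1 mm from the hole axis; the strap looks parallel to the foot's edges.
- **Drift and bystanders:** the drift stands upright with its top at 115 mm (114 mm expected). The film can, pliers and screwdriver look unmoved in the last scene picture.
- **Robot:** it was clear of everything, with wrist force near 0 N.
- **Disagreements:** the wrist camera's depth reads the strap and foot tops about 2.5 mm low. While pressing, the tool crept about 2 mm sideways, though the drift stayed guided in the bore.
- **Not checked:** whether 40 mm is the stop itself was judged only by feel, from the firm halt at a steady depth.

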